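# Seat the sample under the microscope and bring the lamp round its bent rod

### The arm

A 6-joint arm with a two-finger parallel gripper is mounted at the origin on the work surface. World frame = base frame: x ahead of the robot, y to its left, z up, the work surface at z = 0. Lengths are in m, angles in degrees, forces in N, time in s.
With the tool pointing down it reaches from about 0.25 to 0.725 m from the base axis. Payload 9.7 kg.
Tool frame: the origin (TCP) lies between the finger pads; the fingertips stand 17 mm ahead of it and the grasp point (between the pads) lies 2 mm behind it; z points along the fingers, y is the direction in which the jaws open and shut (so a half turn about z gives the same grasp; the last joint's range is limited). The gripper opens to 85 mm and grips with 20 to 120 N. Pads are 22 mm wide; open, the fingers measure 114 mm over their backs; the gripper's body (76 mm by 85 mm) begins 54 mm behind the grasp point. The pads swing forward as they close: fully open they stand 13 mm farther back than shut.
Start: joints at [-68.812, 4.979, 10.078, 95.1, 0, 90], TCP at [0.199, -0.513, 0.248] pointing down, gripper open.
Joint ranges: [-179.16, 179.16], [-48.56, 103.87], [-65.8, 70.77], [-126.05, 130.52], [-82.76, 87.17], [-180, 180]. Speed limits (degrees/s): [127.2, 127.2, 147.25, 180, 180, 180].

### API

Orientations are given as a 3x3 rotation matrix whose columns are the frame's x, y, z axes.
In Python, from workcell import * gives the robot as it stands. The module is installed in compiled form; this text tells all that it offers.
- The arm moves only by the shell command python3 -m crank 'ROWS' [FORCE]. ROWS is a JSON object of lists of equal length, an entry for each row: "jaw": the finger opening in cm, from 0 to 8.54; "offset": the shift along the tool's x, y, z in cm, a list of three; "angular": the turn, a rotation vector about the tool's x, y, z in degrees, a list of three. A call has 1 to 20 rows; each row shifts and turns the commanded pose from where the row before left it, along the tool's axes as they then stand; what a row does not reach is not made up. A row lasts 1/8 s, in which the tool goes at most 62.5 mm and 10.7 degrees, less where a joint would pass 70% of its speed; a pose out of reach is approached as far as the arm can. A call is refused whole if a number of a shift passes 6.25 or a number of a turn 10.7, either way. A call with a gripper value outside its range is refused whole. The fingers move at their own pace and stop on an object; FORCE is the grip in N (left out, the last holds). Time passes only in rows, so rows that do not move let the fingers close. It gives the time, the measured TCP pose, the force and the opening at its end, in the units of the state.
- observe(): the state, without advancing time (a new reading comes with each control period).
- snapshot(name): name is "scene" or "side" or "wrist"; returns a dict with "frame" (400x640x3 uint8, red, green, blue), "vfov" (degrees; the focal length in pixels is half the picture's height over the tangent of half this angle, whatever the lens; pixels are square), "cx", "cy" (the principal point, pixels), "position" and "rotation" of the camera in the world. Camera axes: x right, y up, looking along -z (the intrinsics and any distortion apply to the point x, -y, -z); pixel columns grow to the right and rows downward; lengths in m; the calibration is good to about 2 mm. A picture is of the moment at which its call begins. There is no depth.
- sign_off(): hands the job in, once; it reports no verdict.
The state is a dict: "time": time; "joint_positions": joint angles; "joint_vel": joint speeds; "effort": joint torques, N m; "eef_pos": TCP position; "tool_rot": TCP orientation; "force": force on the tool from outside, world axes, zero at the start; "wrist_torque": the same for the moment, N m; "grip_width": finger opening in m.
Only numpy, scipy, OpenCV 4.12 (cv2) and the standard library are available. Lean on these libraries where they do the work, as an engineer would, in place of code of your own. Each camera call takes 0.05 s, during which the arm holds its last target.

### The job

Get the microscope ready: first push the green sample puck down the sloped chute until it rests against the blue stop under the microscope, then slide the orange lamp collar along the bent rod, round both corners, until it rests against the red stop collar. Be gentle: do not ram or force the puck or the lamp against the chute, rod or stops, leave the lamp hanging freely with its handle up and let go of everything, and leave the other things on the table where they are.

Things in the scene. Friction and masses are not known exactly. Their poses are not given: they have to be found in the camera images.
- station: Fixed microscope station, in one piece with rod, boom, column and chute. Origin on the table, x away from the robot at yaw 0, y to the left, z up. Points (x, y, z) below marked S are mm in this frame. Black base plate 190 x 480 x 12 centred at S (5, -80). White foot and steel column (diameter 36, 510 high) at S (-50, 450).
- rod_park (a point): Parking end of the steel rod's level part, S (50, -285, 240). The rod is 12 mm thick; the whole track is level, its centre line 240 above the table. From here straight along +y to rod_corner1. A vertical leg stands at S (50, -295); a black disc (diameter 40, S y -280 to -268) stops the lamp here.
- rod_corner1 (a point): Start of the first corner, S (50, -145, 240). The rod bends here to S (45, -128), then runs straight, slanting towards the robot, to rod_corner2. The two short pieces make each corner about 50 degrees in all.
- rod_corner2 (a point): Start of the second corner, S (-35, -62, 240). From here the rod bends to S (-40, -45), then runs straight along +y to rod_end.
- rod_end (a point): Far end of the level rod, S (-40, 110, 240), beyond the red stop; it turns down into a leg at S y = 120.
- boom (a point): Free end of the boom, S (-66, -35, 382): white block S x -79 to -29, y -46 to -24, z 335 to 429. Two steel bars (24 mm thick, z 340 to 424) run from it along +y at S x = -66 to the column, above rod and chute; a white carriage hangs on them at S x -75 to -15, y 212 to 288, z 335 to 435. Under the boom a tool must lean back towards -x by 30 to 45 degrees.
- objective (a point): Lower end of the microscope's black objective (diameter 52), on its vertical axis over the chute's low end, S (30, 250, 245); 50 mm higher the microscope is 80 mm wide. The eyepieces point to +x.
- chute: Aluminium chute fixed to the station at S (55, 250, 114), floor sloping 12 degrees (0.21 rad). Origin: middle of the floor where the blue stop's face stands. x points downhill along the floor, y across, z out of the floor. The floor runs from x = -234 mm to the stop at 0, 70 mm wide between walls (6 thick) standing 12 mm above it; the stop is 20 mm high, 10 thick.
- lamp: Orange lamp collar, about 220 g, loose on the rod. Origin: centre of its eye, a ring 48 mm outside, 28 mm inside, 16 mm long along its y, which lies along the rod and points towards the red stop. Hanging, its origin is 8 mm under the rod's centre line and its z about upright. A black lamp head (diameter 41) reaches 77 mm below. In the corners it must turn with the rod, or it jams.
- lamp_handle (a point): Grasp point on the lamp's orange handle, 65 mm from the eye's centre. The handle is a flat bar 20 mm thick along the lamp's y, 24 wide, leaning 40 degrees (0.7 rad) from the lamp's z towards its -x and reaching from 22 to 87 mm from the eye's centre. Pinch its two faces 20 mm apart, fingers pointing down along the handle.
- puck: Green resin sample puck with a wooden disc in its top, diameter 62, height 32, about 160 g, lying in the chute; origin at the centre of its underside, z its axis. Friction holds it on the slope: it does not slide by itself. At rest against the stop its origin is at x = -31 mm in the chute's frame.
- stop: Red stop collar clamped on the rod's last straight, fixed, diameter 44, 14 mm long along its y axis (the rod); origin in its centre on the rod's axis. When the lamp's eye rests against it, the lamp's origin is at y = -15 mm in this frame.
- wood_sample: Two-coloured wooden sample block 70 x 50 x 28 lying on the base plate; leave it there.
- jar: Amber glass jar, diameter 60, height 85; leave it.
- slide_tray: Blue tray 110 x 90 x 35 with dividers; leave it.
- dish: Shallow glass dish, diameter 90, height 16; leave it.
- brush: Brush 170 long lying on the table; leave it.
- mug: White mug, diameter 80, height 90; leave it.
- wedge: Wood and cork sample block 80 x 55 x 42; leave it.
Mind the look-alikes: they are no part of the job. Of the things like the puck, leave any that is pink or purple; of the rest the smaller one is meant.

How it is judged:
By the outcome, as a careful person would: the job done as asked, in the order asked, and still so for the second after the job is handed in, with the robot touching nothing.
It also fails if it takes over 72 s, if anything falls off the work surface, if the arm or the gripper's body presses on something with over 40 N, if the wrist force passes 120 N, or if a joint passes its speed limit or range.

## Working session

There is one attempt and no reset: what is moved stays moved. The work goes in short steps, Python scripts to look and compute and a shell command to move; the robot and the scene stay as the last step left them, time stands still between calls to the robot, and variables do not carry over. Pictures are saved under pics/ and viewed, and the job is handed in when it is done.

```bash
ls; mkdir -p pics; python3 - <<'E'
from workcell import *
import cv2,json
s=observe()
for k,v in s.items(): print(k,v)
for n in ["scene","side","wrist"]:
    d=snapshot(n)
    cv2.imwrite(f"pics/{n}0.png",d["frame"][:,:,::-1])
    print(n,{k:v for k,v in d.items() if k!="frame"})
E
```

```text
pics
time 0.0
joint_positions [-6.88124923e+01  5.00832796e+00  1.00328472e+01  9.50992218e+01
 -5.17153038e-04  9.00010315e+01]
joint_vel [-0.07429054  0.00105292  0.00910847  0.03873139  0.08895838  0.03170168]
effort [-2.10823473e-04 -5.20385528e+01  4.64810264e+01  1.59245561e-02
  4.66838071e-05  6.48238242e-06]
eef_pos [ 0.1987007  -0.51261914  0.24759526]
tool_rot [[ 9.32409127e-01  3.61404193e-01 -4.79638993e-04]
 [ 3.61404511e-01 -9.32408338e-01  1.21240959e-03]
 [-9.04948762e-06 -1.30380546e-03 -9.99999150e-01]]
force [-0.01023317  0.12422222  0.9616054 ]
wrist_torque [-0.02136576 -0.02185994  0.04656049]
grip_width 0.08537430390053156
scene {'vfov': 44.5169845894601, 'cx': 321.07248328701917, 'cy': 201.07479478167102, 'position': array([ 0.98621833, -0.71354818,  1.56660047]), 'rotation': array([[ 0.85593337, -0.43213391,  0.28396892],
       [ 0.51686875,  0.73093332, -0.44562673],
       [-0.01499192,  0.52820145,  0.84898673]])}
side {'vfov': 43.88362313752195, 'cx': 321.08123470671404, 'cy': 197.17099928991757, 'position': array([-0.25736089,  0.82373351,  1.09979887]), 'rotation': array([[-7.30857210e-01,  4.13445866e-01, -5.43056401e-01],
       [-6.82530141e-01, -4.43404896e-01,  5.80985976e-01],
       [-5.87616582e-04,  7.95270151e-01,  6.06254931e-01]])}
wrist {'vfov': 64.16643754721443, 'cx': 319.4156904135868, 'cy': 198.99894961306802, 'position': array([ 0.26096296, -0.48797225,  0.37385071]), 'rotation': array([[ 0.36266613,  0.89783139,  0.24974401],
       [-0.93191829,  0.34976075,  0.09589428],
       [-0.00125375, -0.26751862,  0.96355188]])}
```

View pics/scene0.png

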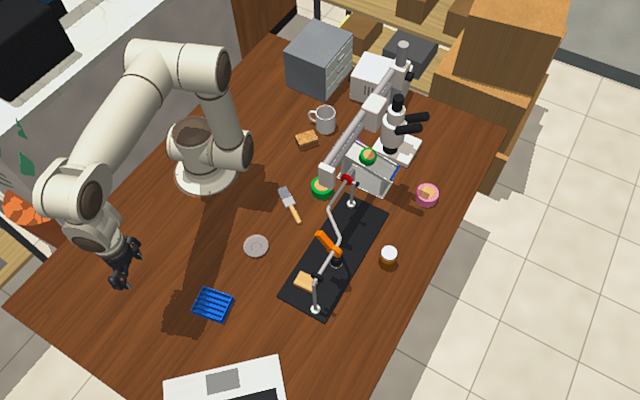

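View pics/side0.png

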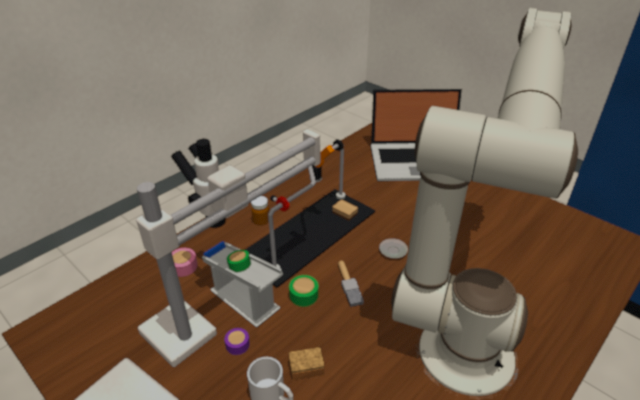

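View pics/wrist0.png

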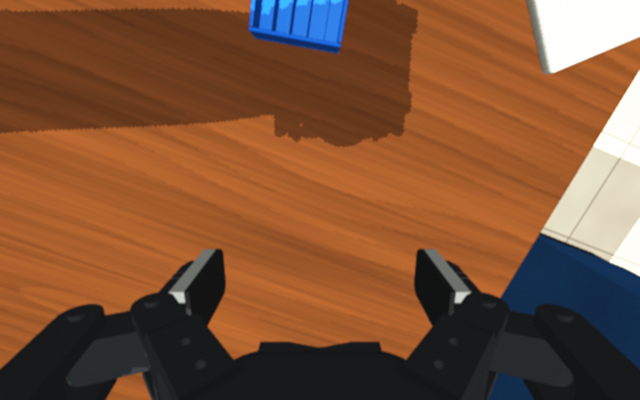

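```bash
cat > h.py <<'E'
import numpy as np, cv2
from workcell import *
def cam(n):
    d=snapshot(n); d["f"]=200/np.tan(np.radians(d["vfov"]/2)); return d
def proj(d,P):
    P=np.atleast_2d(P); c=(P-d["position"])@d["rotation"]
    return np.c_[d["cx"]+d["f"]*c[:,0]/-c[:,2], d["cy"]-d["f"]*c[:,1]/-c[:,2]]
def ray(d,uv):
    v=np.array([(uv[0]-d["cx"])/d["f"],-(uv[1]-d["cy"])/d["f"],-1.]); v=d["rotation"]@v
    return d["position"],v/np.linalg.norm(v)
def plane(d,uv,z):
    o,v=ray(d,uv); return o+v*(z-o[2])/v[2]
def tri(d1,u1,d2,u2):
    A=np.zeros((3,3));b=np.zeros(3);R=[ray(d1,u1),ray(d2,u2)]
    for o,v in R:
        M=np.eye(3)-np.outer(v,v);A+=M;b+=M@o
    p=np.linalg.solve(A,b)
    return p,[np.linalg.norm((np.eye(3)-np.outer(v,v))@(p-o)) for o,v in R]
def crop(d,x0,y0,x1,y1,k,fn):
    im=cv2.resize(d["frame"][y0:y1,x0:x1,::-1],None,fx=k,fy=k,interpolation=cv2.INTER_CUBIC); cv2.imwrite("pics/"+fn,im)
E
python3 - <<'E'
from h import *
s=cam("scene");d=cam("side")
crop(s,260,120,460,330,3.5*0.8,"s1.png")
crop(d,130,120,390,320,3,"d1.png")
E
```

```text
(no output)
```

View pics/s1.png

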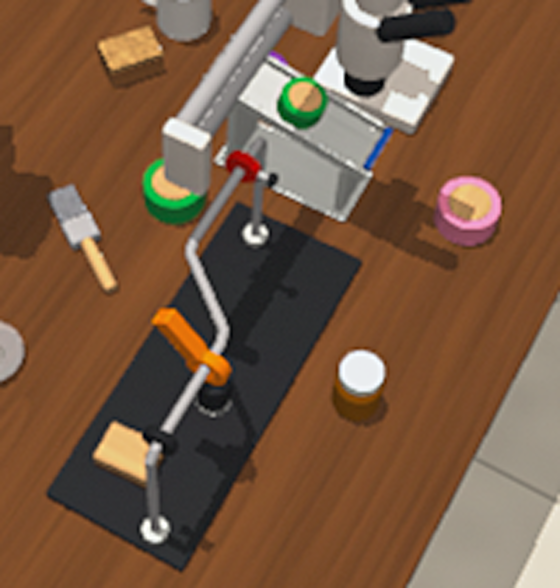

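View pics/d1.png

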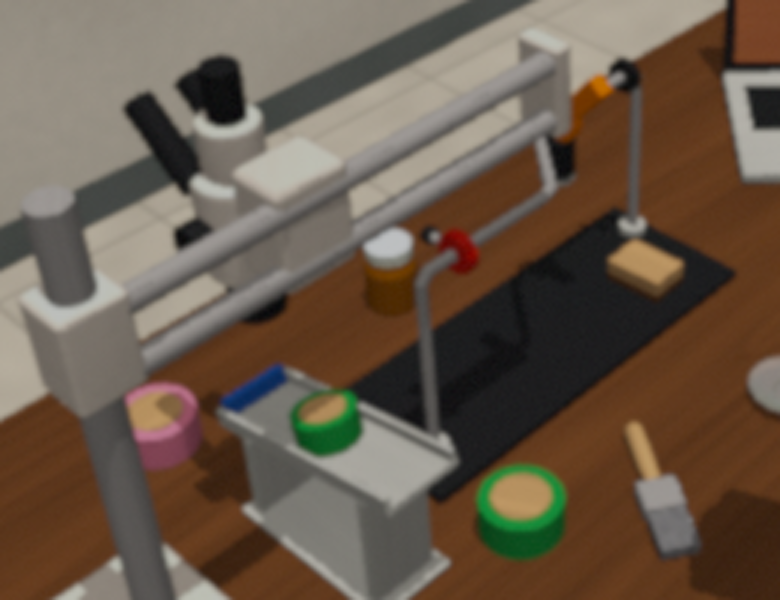

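```bash
cat > fit.py <<'E'
from h import *
from scipy.optimize import least_squares
s=cam("scene");d=cam("side")
S=lambda x,y:(260+x/2.8,120+y/2.8); D=lambda x,y:(130+x/3,120+y/3)
C=[(s,S(48,494),(-90,-320,12)),(s,S(185,570),(100,-320,12)),(s,S(361,263),(100,160,12)),(s,S(238,203),(-90,160,12)),
(d,D(735,272),(-90,-320,12)),(d,D(617,210),(100,-320,12)),(d,D(440,497),(-90,160,12)),
(s,S(157,440),(50,-274,240)),(d,D(625,75),(50,-274,240)),(d,D(50,200),(-50,450,510)),
(s,S(390,130),(55,285,126)),(s,S(366,167),(55,215,126))]
W=lambda p,P:np.array([p[0]+np.cos(p[2])*P[0]-np.sin(p[2])*P[1],p[1]+np.sin(p[2])*P[0]+np.cos(p[2])*P[1],P[2]])
def r(p): return np.concatenate([proj(c,W(p,np.array(P)/1000))[0]-u for c,u,P in C])
q=least_squares(r,[.5,-.1,0],loss="soft_l1")
print(q.x,np.degrees(q.x[2]));print(np.round(r(q.x).reshape(-1,2),1))
np.save("st.npy",q.x)
E
python3 fit.py
```

```text
[0.61342755 0.02498284 0.01586374] 0.9089251448373631
[[-1.7 -0.2]
 [-1.5  0.5]
 [ 0.8 -0.8]
 [-0.5 -0.8]
 [ 0.6 -1.1]
 [-1.1 -1.9]
 [-0.4  0.1]
 [ 0.8  0.4]
 [-0.4 -0.3]
 [-1.7 -0.6]
 [-2.3 -0.4]
 [-2.2  0.2]]
```

```bash
cat > fit2.py <<'E'
from h import *
from scipy.optimize import least_squares
s=cam("scene");d=cam("side")
def hull(c,box):
    x0,y0,x1,y1=box; m=np.zeros((400,640),np.uint8); f=c["frame"].max(2)
    m[y0:y1,x0:x1]=(f[y0:y1,x0:x1]<62)*255
    m=cv2.morphologyEx(m,cv2.MORPH_OPEN,np.ones((5,5)))
    n,l,st,_=cv2.connectedComponentsWithStats(m); i=1+np.argmax(st[1:,4])
    ct=max(cv2.findContours((l==i).astype(np.uint8),0,1)[0],key=cv2.contourArea)
    return (l==i), cv2.convexHull(ct)
for n,c,b in (("s",s,(265,180,400,330)),("d",d,(230,175,385,300))):
    m,h=hull(c,b); a=cv2.approxPolyDP(h,4,True)[:,0]; print(n,m.sum(),a.tolist())
    im=c["frame"][:,:,::-1].copy(); cv2.polylines(im,[h],1,(0,255,255),1); cv2.imwrite(f"pics/hull_{n}.png",cv2.resize(im[b[1]-20:b[3]+20,b[0]-20:b[2]+20],None,fx=3,fy=3))
E
python3 fit2.py
```

```text
s 3710 [[348, 194], [386, 212], [326, 321], [320, 321], [318, 275], [333, 209]]
d 3974 [[372, 209], [275, 285], [276, 228], [331, 191]]
```

```bash
cat > ov.py <<'E'
from h import *
import sys
p=np.load("st.npy")
def W(P,p=p):
    P=np.atleast_2d(P)/1000.; c,s_=np.cos(p[2]),np.sin(p[2])
    return np.c_[p[0]+c*P[:,0]-s_*P[:,1],p[1]+s_*P[:,0]+c*P[:,1],P[:,2]]
def Ch(P):
    P=np.atleast_2d(P); c,s_=np.cos(np.radians(12)),np.sin(np.radians(12))
    return np.c_[55+c*P[:,0]+s_*P[:,2],250+P[:,1],114-s_*P[:,0]+c*P[:,2]]
plate=[(-90,-320,12),(100,-320,12),(100,160,12),(-90,160,12),(-90,-320,12)]
rod=[(50,-295,12),(50,-295,230),(50,-285,240),(50,-145,240),(45,-128,240),(-35,-62,240),(-40,-45,240),(-40,110,240),(-40,120,230),(-40,120,12)]
fl=Ch([(-234,-35,12),(0,-35,12),(0,35,12),(-234,35,12),(-234,-35,12)])
fl2=Ch([(0,-35,20),(10,-35,20),(10,35,20),(0,35,20),(0,-35,20)])
if __name__=="__main__":
  for n,b,k in (("scene",(265,125,425,335),4),("side",(200,120,390,300),4)):
    c=cam(n); im=cv2.resize(c["frame"][b[1]:b[3],b[0]:b[2],::-1],None,fx=k,fy=k,interpolation=cv2.INTER_CUBIC)
    for L,col in ((plate,(0,255,255)),(rod,(255,0,255)),(fl,(0,0,255)),(fl2,(255,255,0))):
        q=(proj(c,W(L))-np.array(b[:2])+0.5)*k-0.5
        cv2.polylines(im,[np.int32(q*8)],0,col,1,cv2.LINE_AA,3)
    im=im[:600] if n!="scene" else cv2.resize(im,None,fx=.7,fy=.7)
    cv2.imwrite(f"pics/ov_{n}{sys.argv[1]}.png",im); print(im.shape)
E
python3 ov.py 1
```

```text
(588, 448, 3)
(600, 760, 3)
```

```bash
sleep 1; ls pics
```

```text
d1.png
hull_d.png
hull_s.png
ov_scene1.png
ov_side1.png
s1.png
scene0.png
side0.png
wrist0.png
```

View pics/ov_scene1.png

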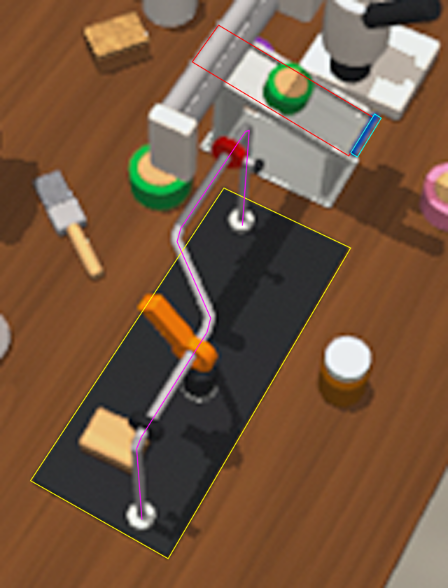

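View pics/ov_side1.png

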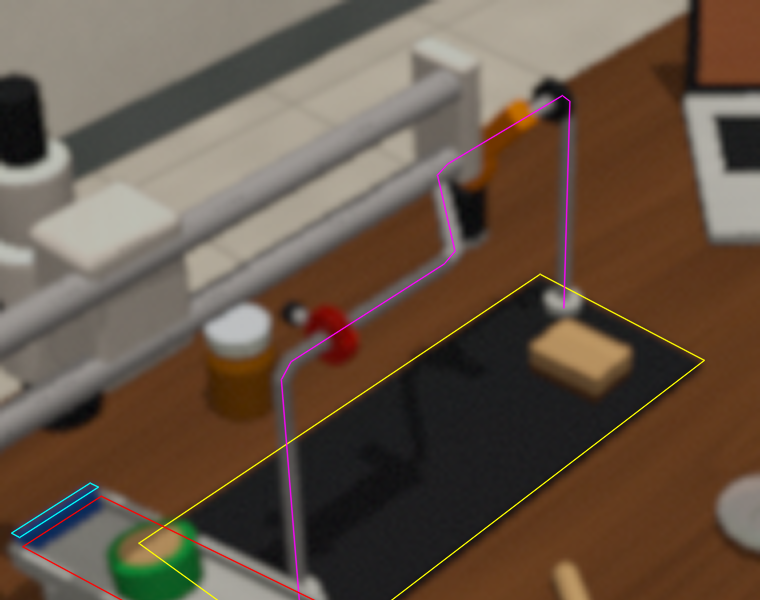

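```bash
sed -i 's/(("scene",(265,125,425,335),4),("side",(200,120,390,300),4))/(eval(sys.argv[2]) if len(sys.argv)>2 else (("scene",(265,125,425,335),4),("side",(200,120,390,300),4)))/; s/ if n!="scene" else cv2.resize(im,None,fx=.7,fy=.7)//' ov.py
python3 ov.py 2 '(("scene",(320,120,420,210),7),("side",(180,230,300,330),6))'
```

```text
(600, 700, 3)
(600, 720, 3)
```

View pics/ov_scene2.png

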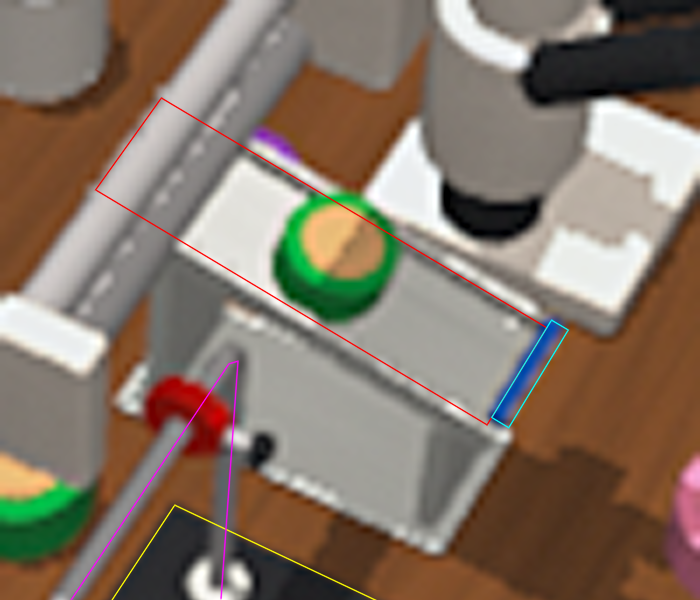

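View pics/ov_side2.png

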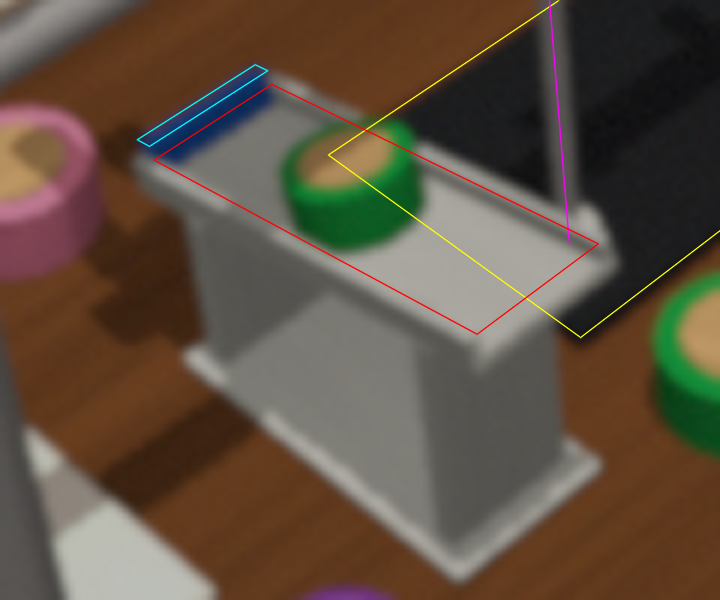

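```bash
cat > meas.py <<'E'
from h import *
from ov import W,Ch,p
s=cam("scene");d=cam("side")
cz,sz=np.cos(p[2]),np.sin(p[2])
def toS(w): q=w-np.array([p[0],p[1],0]); return np.array([cz*q[0]+sz*q[1],-sz*q[0]+cz*q[1],q[2]])*1000
def toC(w):
    q=toS(w)-np.array([55,250,114]); c,n=np.cos(np.radians(12)),np.sin(np.radians(12))
    return np.array([c*q[0]-n*q[2],q[1],n*q[0]+c*q[2]])
def mask(c,lo,hi,box):
    hsv=cv2.cvtColor(c["frame"],cv2.COLOR_RGB2HSV); m=cv2.inRange(hsv,lo,hi); k=np.zeros_like(m); x0,y0,x1,y1=box; k[y0:y1,x0:x1]=m[y0:y1,x0:x1]
    return k
if __name__=="__main__":
    out={}
    for n,c,bx in (("s",s,{"g":(350,140,385,172),"G":(305,170,340,205),"r":(335,170,362,192),"o":(310,222,350,265)}),("d",d,{"g":(220,240,256,275),"G":(285,270,325,308),"r":(270,190,295,215),"o":(310,140,345,175)})):
        for k,b in bx.items():
            lo,hi={"g":((45,80,30),(85,255,255)),"G":((45,80,30),(85,255,255)),"r":((0,150,60),(6,255,255)),"o":((7,170,80),(18,255,255))}[k]
            m=mask(c,lo,hi,b)
            ct=max(cv2.findContours(m,0,1)[0],key=cv2.contourArea); h=cv2.convexHull(ct)
            M=cv2.moments(h); u=(M["m10"]/M["m00"],M["m01"]/M["m00"])
            x,y,w,hh=cv2.boundingRect(h); print(n,k,np.round(u,1),(x,y,w,hh),cv2.contourArea(h)); out[n+k]=u
    for k in "gr":
        P,e=tri(s,out["s"+k],d,out["d"+k]); print(k,P.round(4),"S",toS(P).round(1),"C",toC(P).round(1),np.array(e).round(4))
E
python3 meas.py
```

```text
s g [367.4 156.1] (359, 147, 18, 19) 228.0
s G [320.3 189.1] (311, 177, 22, 23) 323.0
s r [346.4 179. ] (341, 174, 12, 11) 84.0
s o [328.  243.4] (314, 229, 29, 29) 345.5
d g [238.6 260.2] (227, 250, 23, 22) 384.5
d G [303.4 290. ] (289, 275, 30, 31) 735.5
d r [282.6 203.2] (276, 196, 14, 15) 131.0
d o [328.6 161. ] (317, 145, 22, 30) 469.0
g [0.5595 0.2749 0.1561] S [-49.9 250.7 156.1] C [-111.4    0.7   19.4] [0.0001 0.0001]
r [0.5706 0.0965 0.2427] S [-41.7  72.2 242.7] C [-121.3 -177.8  105.8] [0.0002 0.0002]
```

```bash
python3 - <<'E'
from meas import *
crop(s,300,215,360,280,9,"lamp_s.png"); crop(d,300,130,350,190,9,"lamp_d.png")
for u in ((335.7,251.4),(319,233)): print(toS(plane(s,u,.232)).round(1),toS(plane(s,u,.29)).round(1))
E
```

```text
[  54.3 -169.7  232. ] [  67.7 -194.7  290. ]
[ -21.3 -140.5  232. ] [  -4.7 -166.7  290. ]
```

View pics/lamp_s.png

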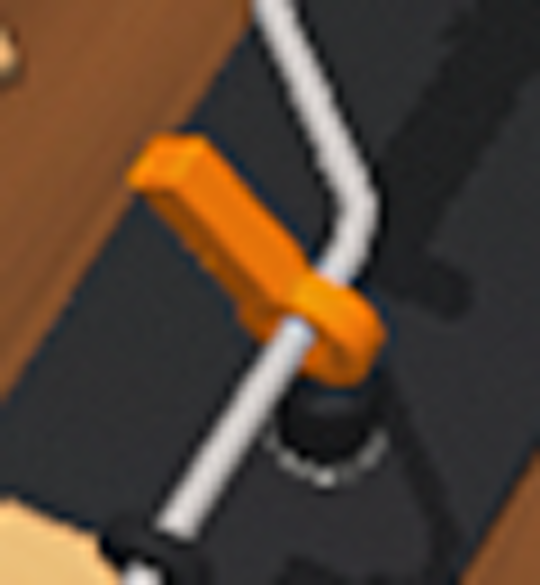

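View pics/lamp_d.png

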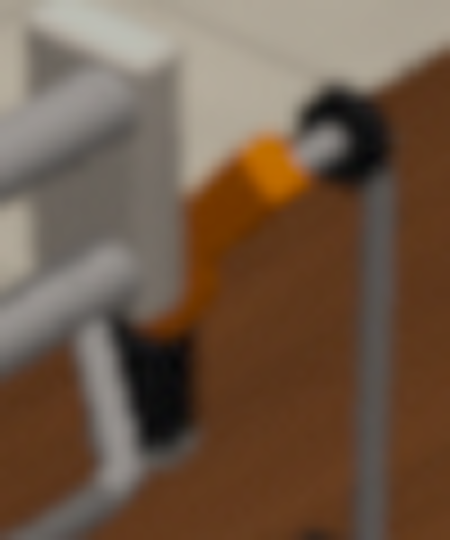

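```bash
python3 -m crank '{"jaw":[8.5,8,7,6,5,4],"offset":[[1,-1.5,-0.6],[2.5,-3.7,-0.6],[2.5,-3.7,-0.6],[2.5,-3.7,-0.6],[2.5,-3.7,-0.6],[2.5,-3.7,-0.6]],"angular":[[0,0,0],[0,0,0],[0,0,0],[0,0,0],[0,0,0],[0,0,0]]}' 30; python3 -c "
from workcell import *
print(observe()['joint_positions'])"
```

```text
time: 1.6
eef_pos: [0.2522, -0.2753, 0.2849]
tool_rot: [[0.932, 0.361, 0.001], [0.361, -0.932, -0.001], [0.001, 0.001, -1.0]]
force: [0.2, -0.2, -0.1]
grip_width: 0.0401
[-4.75232405e+01 -1.78333521e+01 -6.50557789e+00  1.01269122e+02
  1.14035112e-02  1.11295045e+02]
```

```bash
cat > rows.py <<'E'
import numpy as np
from scipy.spatial.transform import Rotation as Ro
from workcell import *
p=np.load("st.npy"); RS=Ro.from_euler("z",p[2])
def Sw(P): return RS.apply(np.array(P)/1000)+[p[0],p[1],0]
def toS(w): return RS.inv().apply(np.array(w)-[p[0],p[1],0])*1000
def tool(L,th=0): # lean deg back along -x of S, yaw th
    return RS*Ro.from_euler("z",th,degrees=True)*Ro.from_matrix(np.array([[-np.cos(np.radians(L)),0,np.sin(np.radians(L))],[0,1,0],[-np.sin(np.radians(L)),0,-np.cos(np.radians(L))]]))
def cur():
    o=observe(); return np.array(o["eef_pos"]),Ro.from_matrix(o["tool_rot"])
def show(target,Rt,n,start=None):
    P,R=start or cur(); rv=(R.inv()*Rt).as_rotvec(degrees=True)/n; dP=(np.array(target)-P)/n*100
    print("total mm",np.linalg.norm(dP)*n*10,"deg",np.linalg.norm(rv)*n,"ang/row",rv.round(2))
    for i in range(n):
        print(i+1,R.inv().apply(dP).round(2).tolist(),end="; "); R=R*Ro.from_rotvec(rv,degrees=True)
    print(); return np.array(target),Rt
E
python3 - <<'E'
from rows import *
show([.38,.27,.35],tool(0),17)
E
```

```text
total mm 563.8927131113762 deg 159.72720792428905 ang/row [ 0.   0.  -9.4]
1 [1.86, -2.72, -0.38]; 2 [2.28, -2.38, -0.38]; 3 [2.64, -1.97, -0.38]; 4 [2.92, -1.52, -0.38]; 5 [3.13, -1.02, -0.38]; 6 [3.26, -0.5, -0.38]; 7 [3.29, 0.04, -0.38]; 8 [3.24, 0.58, -0.38]; 9 [3.11, 1.1, -0.38]; 10 [2.88, 1.59, -0.38]; 11 [2.58, 2.04, -0.38]; 12 [2.22, 2.44, -0.38]; 13 [1.79, 2.77, -0.38]; 14 [1.31, 3.02, -0.38]; 15 [0.8, 3.2, -0.38]; 16 [0.27, 3.28, -0.38]; 17 [-0.27, 3.28, -0.38];
```

```bash
python3 -m crank '{"jaw":[4,4,4,4,4,4,4,4,4,4,4,4,4,4,4,4,4,4],"offset":[[1.9,-2.7,-0.4],[2.3,-2.4,-0.4],[2.6,-2,-0.4],[2.9,-1.5,-0.4],[3.1,-1,-0.4],[3.3,-0.5,-0.4],[3.3,0,-0.4],[3.2,0.6,-0.4],[3.1,1.1,-0.4],[2.9,1.6,-0.4],[2.6,2,-0.4],[2.2,2.4,-0.4],[1.8,2.8,-0.4],[1.3,3,-0.4],[0.8,3.2,-0.4],[0.3,3.3,-0.4],[-0.3,3.3,-0.4],[0,0,0]],"angular":[[0,0,-9.4],[0,0,-9.4],[0,0,-9.4],[0,0,-9.4],[0,0,-9.4],[0,0,-9.4],[0,0,-9.4],[0,0,-9.4],[0,0,-9.4],[0,0,-9.4],[0,0,-9.4],[0,0,-9.4],[0,0,-9.4],[0,0,-9.4],[0,0,-9.4],[0,0,-9.4],[0,0,-9.4],[0,0,0]]}' ; python3 -c "
from rows import *
print(observe()['joint_positions'])
# lean 45 at pre-contact: fingertip
import numpy as np
def chS(x,y,z):
    c,s=np.cos(np.radians(12)),np.sin(np.radians(12)); return np.array([55+c*x+s*z,250+y,114-s*x+c*z])
L=np.radians(45)
zt=np.array([np.sin(L),0,-np.cos(L)]);xt=np.array([-np.cos(L),0,-np.sin(L)])
for cx in (-160,-145,-62):
  # forward corner = TCP+17z-11x at chute (cx, z)
  for h in (24,):
    t=chS(cx,0.7,h)-17*zt+11*xt; low=t+17*zt+11*xt; d=low-np.array([55,250,114]); print(cx,'TCP S',t.round(1),'low corner chute z',(np.sin(np.radians(12))*d[0]+np.cos(np.radians(12))*d[2]).round(1), Sw(t).round(4))
"
```

```text
time: 3.85
eef_pos: [0.3786, 0.2691, 0.3521]
tool_rot: [[-1.0, -0.021, -0.001], [-0.021, 1.0, -0.0], [0.001, -0.0, -1.0]]
force: [-0.3, -0.4, 0.1]
grip_width: 0.0402
[ 3.53969464e+01 -2.90231184e+00  1.39407401e+01  1.06880039e+02
  1.24231959e-02  3.42164750e+01]
-160 TCP S [-116.3  250.7  175. ] low corner chute z 5.5 [0.4932 0.2738 0.175 ]
-145 TCP S [-101.6  250.7  171.9] low corner chute z 5.5 [0.5078 0.274  0.1719]
-62 TCP S [-20.5 250.7 154.6] low corner chute z 5.5 [0.589  0.2753 0.1546]
```

```bash
python3 - <<'E'
from rows import *
a=show(Sw([-130,250.7,225]),tool(45),6)
b=show(Sw([-118,250.7,177]),tool(45),2,a)
E
```

```text
total mm 162.3211503111812 deg 45.038323393677004 ang/row [ 0.02 -7.51  0.04]
1 [-1.68, 0.04, 2.12]; 2 [-1.39, 0.04, 2.32]; 3 [-1.08, 0.04, 2.48]; 4 [-0.74, 0.04, 2.6]; 5 [-0.4, 0.05, 2.68]; 6 [-0.04, 0.05, 2.7]; 
total mm 49.47726750741193 deg 0.0 ang/row [0. 0. 0.]
1 [1.27, -0.0, 2.12]; 2 [1.27, -0.0, 2.12];
```

```bash
python3 -m crank '{"jaw":[2,2,2,2,2,2,2,2],"offset":[[-1.7,0,2.1],[-1.4,0,2.3],[-1.1,0.1,2.5],[-0.7,0,2.6],[-0.4,0.1,2.7],[0,0,2.7],[0,0,0],[0,0,0]],"angular":[[0,-7.5,0],[0,-7.5,0],[0,-7.5,0],[0,-7.5,0],[0,-7.5,0],[0,-7.5,0],[0,0,0],[0,0,0]]}' ; python3 - <<'E'
from rows import *
from h import *
print(observe()['joint_positions'].round(1),toS(cur()[0]))
for n in ("scene","side","wrist"):
    c=cam(n); cv2.imwrite(f"pics/a_{n}.png",c["frame"][:,:,::-1]) 
    if n=="side": crop(c,150,150,350,330,3,"a_sidec.png")
show(Sw([-118,250.7,177]),tool(45),2)
E
```

```text
time: 4.85
eef_pos: [0.4801, 0.2715, 0.2278]
tool_rot: [[-0.707, -0.017, 0.707], [-0.01, 1.0, 0.014], [-0.707, 0.003, -0.707]]
force: [-0.3, 0.1, 1.3]
grip_width: 0.0197
[ 42.7 -30.2 -33.1  50.3 -28.   32.3] [-129.41023562  248.64534969  227.76195988]
total mm 52.26744752606109 deg 0.18688819102232257 ang/row [ 0.07  0.04 -0.04]
1 [1.44, 0.07, 2.18]; 2 [1.43, 0.08, 2.18];
```

View pics/a_wrist.png

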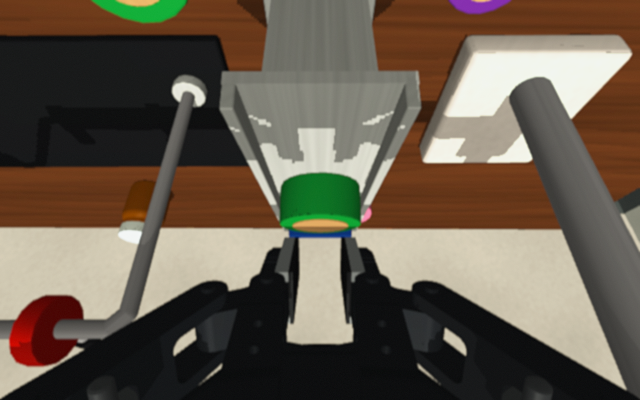

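View pics/a_sidec.png

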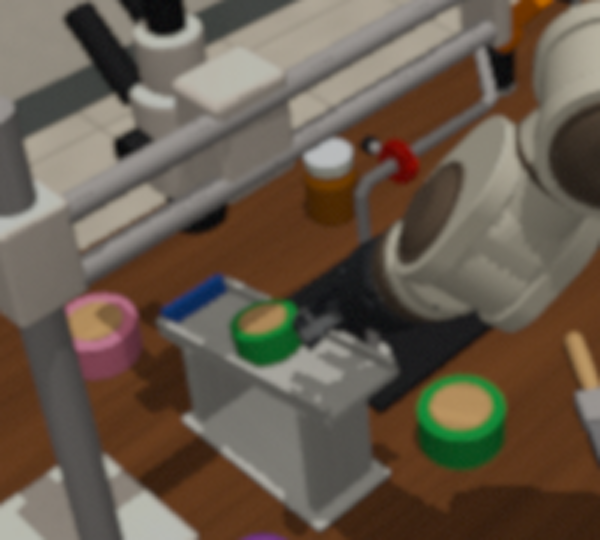

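```bash
python3 -m crank '{"jaw":[2,2,2,2,2],"offset":[[0.7,0.1,1.1],[0.7,0.1,1.1],[0.7,0,1.1],[0.7,0,1],[0,0,0]],"angular":[[0,0,0],[0,0,0],[0,0,0],[0,0,0],[0,0,0]]}' ; python3 - <<'E'
from rows import *
from h import *
print(toS(cur()[0]),observe()["force"])
c=cam("wrist"); cv2.imwrite("pics/b_w.png",c["frame"][:,:,::-1])
c=cam("side"); crop(c,200,220,320,310,6,"b_s.png")
q=lambda x:Sw([-101.6+(x+145)*.978,250.7,171.9-(x+145)*.208])
a=show(q(-150),tool(45),1)
b=show(q(-62),tool(45),12,a)
E
```

```text
time: 5.62
eef_pos: [0.4903, 0.2731, 0.1728]
tool_rot: [[-0.708, -0.017, 0.706], [-0.013, 1.0, 0.011], [-0.706, -0.002, -0.708]]
force: [0.2, 0.5, -0.7]
grip_width: 0.0201
[-119.16544173  250.08172171  172.81962474] [ 0.15515838  0.45321638 -0.67420894]
total mm 12.408590855601869 deg 0.07078301196788186 ang/row [0.06 0.01 0.04]
1 [-0.73, 0.02, 1.0]; 
total mm 87.98891130136798 deg 0.0 ang/row [0. 0. 0.]
1 [-0.4, 0.0, 0.61]; 2 [-0.4, 0.0, 0.61]; 3 [-0.4, 0.0, 0.61]; 4 [-0.4, 0.0, 0.61]; 5 [-0.4, 0.0, 0.61]; 6 [-0.4, 0.0, 0.61]; 7 [-0.4, 0.0, 0.61]; 8 [-0.4, 0.0, 0.61]; 9 [-0.4, 0.0, 0.61]; 10 [-0.4, 0.0, 0.61]; 11 [-0.4, 0.0, 0.61]; 12 [-0.4, 0.0, 0.61];
```

View pics/b_w.png

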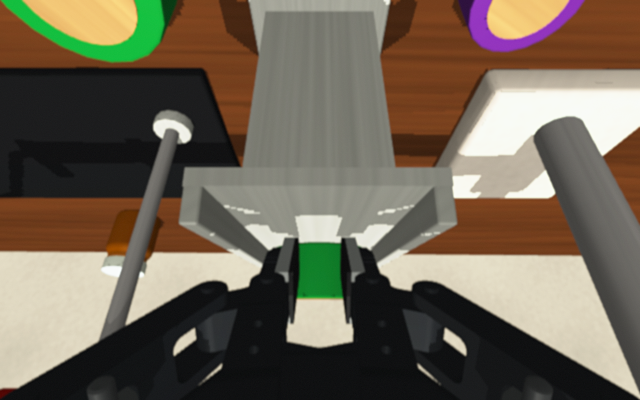

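View pics/b_s.png

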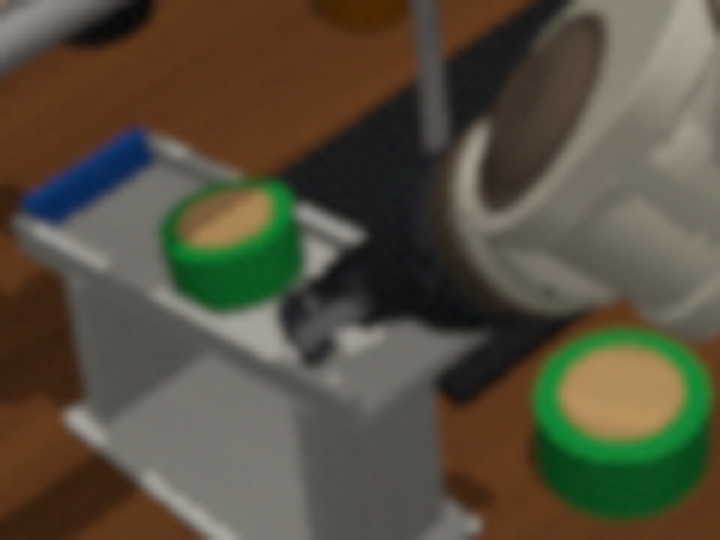

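```bash
python3 -m crank '{"jaw":[2,2,2,2,2,2,2,2,2,2,2,2,2,2,2,2,2],"offset":[[-0.4,0,0.5],[-0.4,0,0.5],[-0.2,0,0.3],[-0.2,0,0.3],[-0.2,0,0.3],[-0.2,0,0.3],[-0.2,0,0.3],[-0.2,0,0.3],[-0.2,0,0.3],[-0.2,0,0.3],[-0.2,0,0.3],[-0.2,0,0.3],[-0.2,0,0.3],[-0.2,0,0.3],[-0.2,0,0.3],[-0.2,0,0.3],[0,0,0]],"angular":[[0,0,0],[0,0,0],[0,0,0],[0,0,0],[0,0,0],[0,0,0],[0,0,0],[0,0,0],[0,0,0],[0,0,0],[0,0,0],[0,0,0],[0,0,0],[0,0,0],[0,0,0],[0,0,0],[0,0,0]]}' ; python3 - <<'E'
from rows import *
from h import *
print(toS(cur()[0]),observe()["force"])
c=cam("wrist"); cv2.imwrite("pics/c_w.png",c["frame"][:,:,::-1])
c=cam("side"); crop(c,180,220,300,310,6,"c_s.png")
q=lambda x:Sw([-101.6+(x+145)*.978,250.7,171.9-(x+145)*.208])
a=show(q(-80),tool(45),5)
E
```

```text
time: 7.85
eef_pos: [0.5531, 0.2746, 0.1633]
tool_rot: [[-0.707, -0.017, 0.707], [-0.012, 1.0, 0.012], [-0.707, -0.0, -0.707]]
force: [0.1, -0.2, -0.2]
grip_width: 0.02
[-56.37971407 250.57226    163.31686169] [ 0.06316201 -0.19856802 -0.18209292]
total mm 19.1699665340928 deg 0.07067676886848766 ang/row [0.01 0.   0.01]
1 [-0.19, 0.0, 0.33]; 2 [-0.19, 0.0, 0.33]; 3 [-0.19, 0.0, 0.33]; 4 [-0.19, 0.0, 0.33]; 5 [-0.19, 0.0, 0.33];
```

View pics/c_w.png

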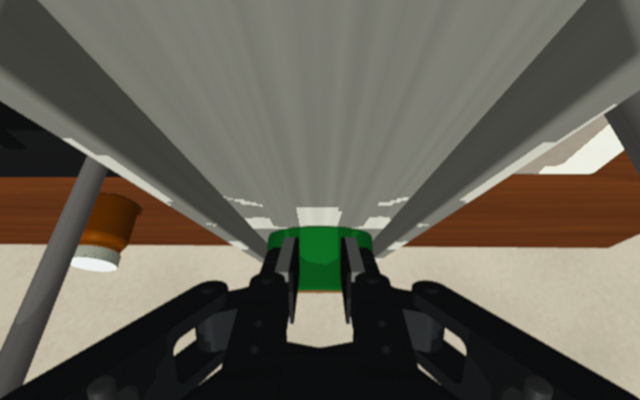

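View pics/c_s.png

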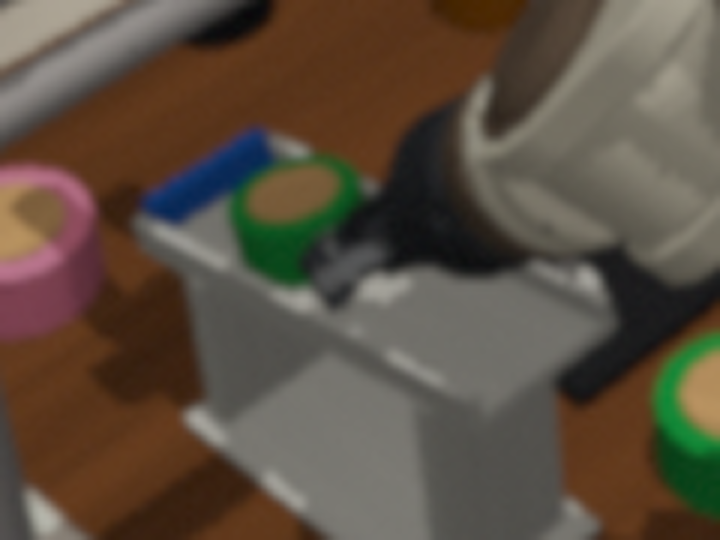

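```bash
cat > puck.py <<'E'
from meas import *
def onC(c,uv,z):
    o,v=ray(c,uv); a,b=toC(o),toC(o+v); return a+(b-a)*(z-a[2])/(b-a)[2]
def run(tag,boxes):
  for n,c,b in (("scene",s,boxes[0]),("side",d,boxes[1])):
    g=mask(c,(45,80,30),(85,255,255),b); w=mask(c,(8,60,60),(22,200,255),b)
    k=[m for m in cv2.findContours(w,0,1)[0]]; k=max(k,key=cv2.contourArea); M=cv2.moments(k)
    u=(M["m10"]/M["m00"],M["m01"]/M["m00"]); x,y,W_,H=cv2.boundingRect(k)
    print(n,np.round(u,1),(x,y,W_,H),"wood centre C",onC(c,u,32).round(1))
    crop(c,*b,7,f"puck_{n}_{tag}.png")
if __name__=="__main__":
    import sys; run(sys.argv[1],((345,130,410,185),(200,235,260,280)))
E
python3 puck.py c; python3 - <<'E'
E
```

```text
scene [402.2 176.4] (392, 164, 18, 21) wood centre C [32.3 -6.  32. ]
side [224.5 240.4] (200, 235, 59, 18) wood centre C [-14.8 -28.8  32. ]
```

View pics/puck_scene_c.png

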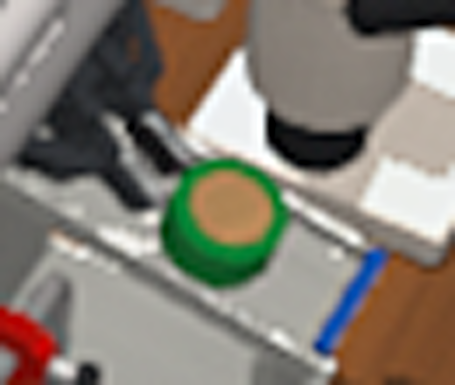

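View pics/puck_side_c.png

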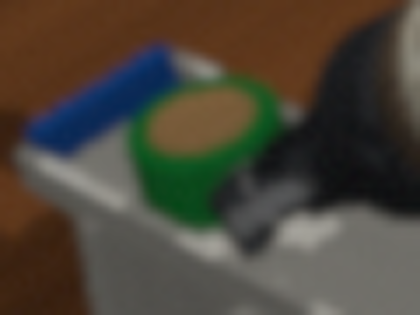

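```bash
python3 - <<'E'
from puck import *
print(onC(s,(377.6,159.2),32),onC(d,(228.1,252),32))
# stop top near edge (face) check: C(0,+-35,20)
S1=lambda x,y:(345+x/7-.45,130+y/7-.45); D1=lambda x,y:(200+x/7-.45,235+y/7-.45)
for u in ((318,345),(370,255)): print("scene stop",onC(s,S1(*u),20).round(1))
for u in ((68,152),(178,78)): print("side stop bottom",onC(d,D1(*u),3).round(1))
print(tri(s,(377.6,159.2),d,(228.1,252)), toC(tri(s,(377.6,159.2),d,(228.1,252))[0]))
E
```

```text
[-73.94026899   3.20822412  32.        ] [-71.13443184   1.59544777  32.        ]
scene stop [  0.1 -33.4  20. ]
scene stop [-1.3 30.2 20. ]
side stop bottom [ 1.8 22.4  3. ]
side stop bottom [  3.5 -35.4   3. ]
(array([0.59936324, 0.27735853, 0.16203427]), [np.float64(0.0003897616466736366), np.float64(0.00038976164667376144)]) [-73.62427407   2.56703719  33.4580593 ]
```

```bash
python3 -m crank '{"jaw":[2,2,2,2,2,2,2,2,2,2,2],"offset":[[-0.2,0,0.3],[-0.2,0,0.3],[-0.2,0,0.3],[-0.2,0,0.3],[-0.2,0,0.3],[-0.2,0,0.3],[-0.2,0,0.3],[-0.2,0,0.3],[-0.2,0,0.3],[-0.1,0,0.2],[0,0,0]],"angular":[[0,0,0],[0,0,0],[0,0,0],[0,0,0],[0,0,0],[0,0,0],[0,0,0],[0,0,0],[0,0,0],[0,0,0],[0,0,0]]}' ; python3 - <<'E'
from rows import *
import puck
print(toS(cur()[0]),observe()["force"])
puck.run("d",((350,130,415,185),(195,230,255,275)))
E
```

```text
time: 9.52
eef_pos: [0.587, 0.2752, 0.1563]
tool_rot: [[-0.707, -0.017, 0.707], [-0.012, 1.0, 0.012], [-0.707, 0.0, -0.707]]
force: [-0.5, -0.5, -0.1]
grip_width: 0.0199
[-22.64331748 250.67081727 156.34310111] [-0.15213113 -0.52627405 -1.04395738]
scene [405.5 174.9] (392, 156, 23, 29) wood centre C [39.5  6.6 32. ]
side [215.9 238. ] (195, 230, 55, 24) wood centre C [ 19.1 -23.2  32. ]
```

View pics/puck_scene_d.png

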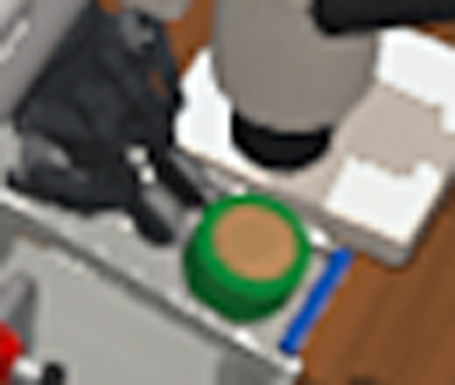

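View pics/puck_side_d.png

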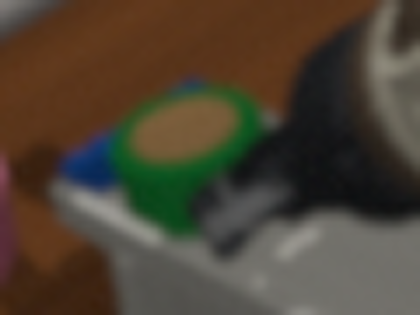

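```bash
python3 - <<'E'
from puck import *
print(onC(s,(385.8,164.3),32),onC(d,(195+185/7-.45,230+128/7-.45),32))
E
python3 -m crank '{"jaw":[2,2,2,2,2],"offset":[[-0.1,0,0.1],[-0.1,0,0.2],[-0.1,0,0.1],[0,0,0],[0,0,0]],"angular":[[0,0,0],[0,0,0],[0,0,0],[0,0,0],[0,0,0]]}'
```

```text
[-39.52506601   2.45906772  32.        ] [-36.10147235  -0.1854032   32.        ]
time: 10.35
eef_pos: [0.5918, 0.2753, 0.1556]
tool_rot: [[-0.707, -0.017, 0.707], [-0.012, 1.0, 0.012], [-0.707, -0.0, -0.707]]
force: [-0.6, 0.4, -0.3]
grip_width: 0.0198
```

```bash
for i in 1 2; do python3 -m crank '{"jaw":[2,2],"offset":[[-0.1,0,0.1],[0,0,0]],"angular":[[0,0,0],[0,0,0]]}' | egrep "pos|force"; done
```

```text
eef_pos: [0.593, 0.2754, 0.1554]
force: [-4.6, 0.2, 0.9]
eef_pos: [0.5938, 0.2757, 0.1555]
force: [-15.5, -0.5, 5.3]
```

```bash
python3 -m crank '{"jaw":[2,2,2,2,2,2,2,2],"offset":[[0.1,0,-0.1],[0.2,0,-0.3],[0.4,0,-0.6],[0.8,0,-1.2],[1.2,0,-1.8],[1.6,0,-2.4],[1.6,0,-2.4],[0,0,0]],"angular":[[0,0,0],[0,0,0],[0,0,0],[0,0,0],[0,0,0],[0,0,0],[0,0,0],[0,0,0]]}' ; python3 - <<'E'
from rows import *
import puck
print(toS(cur()[0]),observe()["force"])
puck.run("e",((350,130,415,185),(195,230,255,275)))
E
```

```text
time: 11.85
eef_pos: [0.4893, 0.2741, 0.1773]
tool_rot: [[-0.706, -0.019, 0.708], [-0.012, 1.0, 0.014], [-0.708, 0.001, -0.706]]
force: [0.4, 0.8, -0.6]
grip_width: 0.0199
[-119.00827081  250.85630755  176.68939078] [-0.86661737 -0.44217391  0.50139377]
scene [405.4 175. ] (392, 156, 23, 29) wood centre C [39.4  6.3 32. ]
side [223.9 238.5] (195, 230, 60, 24) wood centre C [ -5.  -34.1  32. ]
```

View pics/puck_scene_e.png

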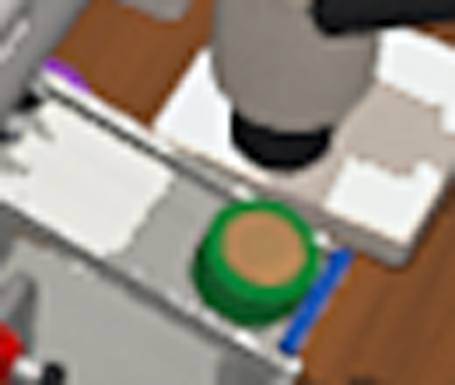

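View pics/puck_side_e.png

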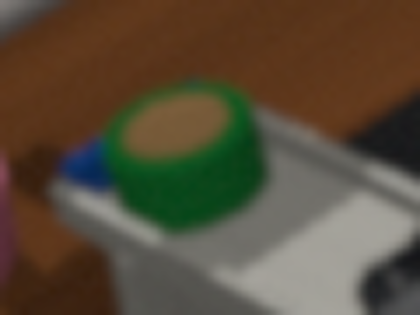

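```bash
python3 - <<'E'
from puck import *
print(onC(s,(350+264/7-.45,130+247/7-.45),32),onC(d,(195+176/7-.45,230+126/7-.45),32))
for n,c,b,pts in (("scene",s,(350,130,415,185),0),("side",d,(195,230,255,275),0)):
    im=cv2.resize(c["frame"][b[1]:b[3],b[0]:b[2],::-1],None,fx=10,fy=10,interpolation=cv2.INTER_CUBIC)
    cv2.imwrite(f"pics/pz_{n}.png",im)
E
```

```text
[-34.10311757   3.70550004  32.        ] [-31.55395617   0.91671646  32.        ]
```

View pics/pz_scene.png

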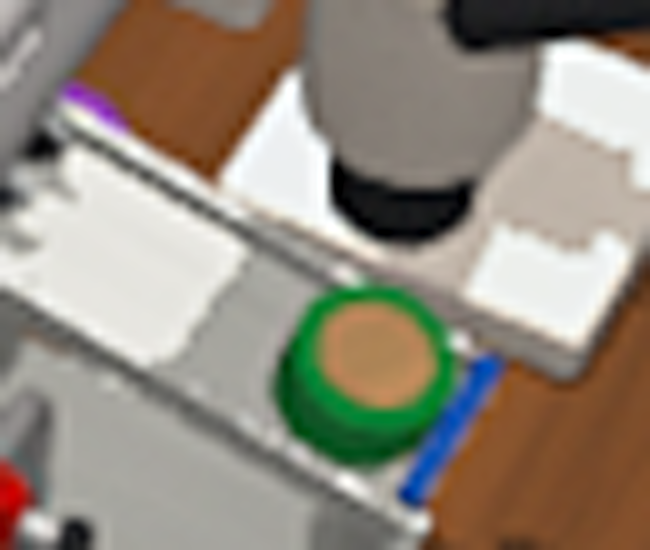

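```bash
python3 - <<'E'
from rows import *
a=show(Sw([-150,250,290]),tool(45),3)
b=show(Sw([-150,-170,340]),tool(45),12,a)
E
```

```text
total mm 118.20555295405049 deg 0.06985269814744682 ang/row [0.02 0.   0.02]
1 [-1.95, -0.02, -3.43]; 2 [-1.95, -0.02, -3.43]; 3 [-1.95, -0.02, -3.43]; 
total mm 422.965719651132 deg 0.0 ang/row [0. 0. 0.]
1 [-0.29, -3.5, -0.29]; 2 [-0.29, -3.5, -0.29]; 3 [-0.29, -3.5, -0.29]; 4 [-0.29, -3.5, -0.29]; 5 [-0.29, -3.5, -0.29]; 6 [-0.29, -3.5, -0.29]; 7 [-0.29, -3.5, -0.29]; 8 [-0.29, -3.5, -0.29]; 9 [-0.29, -3.5, -0.29]; 10 [-0.29, -3.5, -0.29]; 11 [-0.29, -3.5, -0.29]; 12 [-0.29, -3.5, -0.29];
```

```bash
python3 -m crank '{"jaw":[2,2,2,2,3,4,5,6,6,6,6,6,6,6,6,6,6,6],"offset":[[-1,0,-1.7],[-1.9,0,-3.4],[-1.9,0,-3.4],[-1,0,-1.7],[-0.3,-3.5,-0.3],[-0.3,-3.5,-0.3],[-0.3,-3.5,-0.3],[-0.3,-3.5,-0.3],[-0.3,-3.5,-0.3],[-0.3,-3.5,-0.3],[-0.3,-3.5,-0.3],[-0.3,-3.5,-0.3],[-0.3,-3.5,-0.3],[-0.3,-3.5,-0.3],[-0.3,-3.5,-0.3],[-0.3,-3.5,-0.3],[0,0,0],[0,0,0]],"angular":[[0,0,0],[0,0,0],[0,0,0],[0,0,0],[0,0,0],[0,0,0],[0,0,0],[0,0,0],[0,0,0],[0,0,0],[0,0,0],[0,0,0],[0,0,0],[0,0,0],[0,0,0],[0,0,0],[0,0,0],[0,0,0]]}' ; python3 - <<'E'
from rows import *
from h import *
print(toS(cur()[0]),observe()["joint_positions"].round(1))
c=cam("wrist"); cv2.imwrite("pics/f_w.png",c["frame"][:,:,::-1])
c=cam("scene"); crop(c,240,130,400,330,3,"f_s.png")
E
```

```text
time: 14.3
eef_pos: [0.4684, -0.147, 0.3403]
tool_rot: [[-0.709, -0.016, 0.705], [-0.011, 1.0, 0.012], [-0.705, 0.0, -0.709]]
force: [-0.1, -0.2, 0.4]
grip_width: 0.0601
[-147.70663533 -169.6838436   340.26110532] [-28.2 -40.4 -26.6  62.9  20.1 -21.6]
```

View pics/f_w.png

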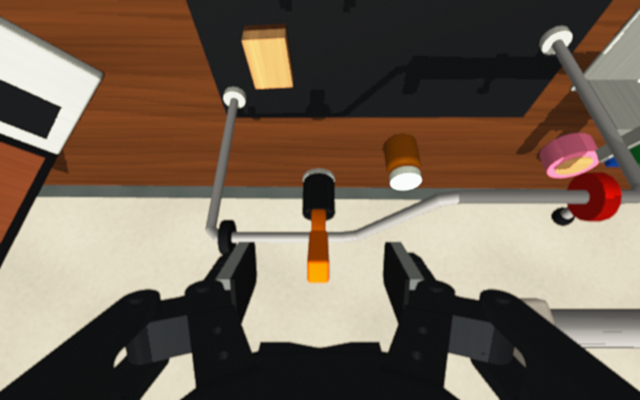

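View pics/f_s.png

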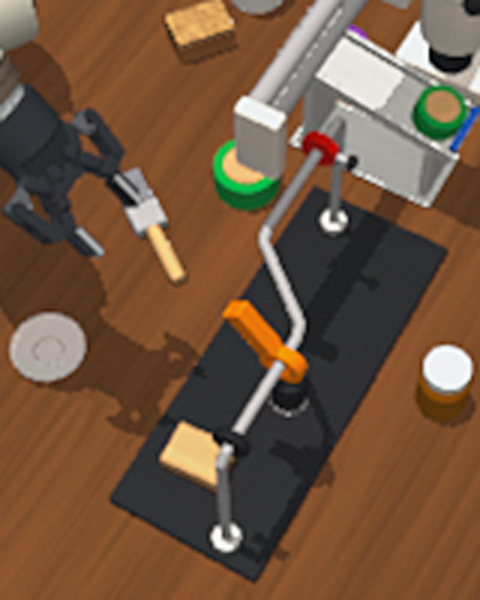

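```bash
python3 - <<'E'
from h import *
from meas import toS,mask
c=cam("wrist")
for u in ((318,271),(319,222),(318,239)):
    o,v=ray(c,u); a,b=toS(o),toS(o+v)
    # intersect with plane S x such that ... print points at several S x
    print(u,[(a+(b-a)*(x-a[0])/(b-a)[0]).round(1).tolist() for x in (-6,8,36,50)])
s=cam("scene");d=cam("side")
# handle end-face centre
print("handle end", [toS(plane(c,(318,271),z)).round(1) for z in (.29,.3,.31)])
crop(c,280,160,360,300,4,"g_w.png")
from rows import *
show(Sw([8.2-60,-170,282+60]),tool(45),3)
E
```

```text
(318, 271) [[-6.0, -168.7, 298.1], [8.0, -168.7, 293.9], [36.0, -168.7, 285.5], [50.0, -168.7, 281.3]]
(319, 222) [[-6.0, -167.8, 249.9], [8.0, -167.8, 243.2], [36.0, -167.7, 229.9], [50.0, -167.7, 223.3]]
(318, 239) [[-6.0, -168.7, 267.5], [8.0, -168.7, 261.7], [36.0, -168.8, 250.2], [50.0, -168.8, 244.5]]
handle end [array([  21. , -168.7,  290. ]), array([ -12.2, -168.7,  300. ]), array([ -45.4, -168.7,  310. ])]
total mm 95.85996858043043 deg 0.16360602781912778 ang/row [ 0.03 -0.03  0.04]
1 [-2.29, -0.05, 2.23]; 2 [-2.29, -0.05, 2.23]; 3 [-2.29, -0.05, 2.23];
```

View pics/g_w.png

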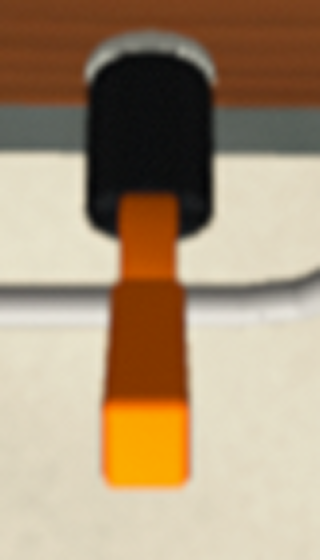

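```bash
python3 - <<'E'
from rows import *
a=show(Sw([-43,-168.7,333.7]),tool(45),3)
show(Sw([6.4,-168.7,284.2]),tool(45),4,a)
E
```

```text
total mm 104.88657505670648 deg 0.16360602781912778 ang/row [ 0.03 -0.03  0.04]
1 [-2.3, -0.01, 2.63]; 2 [-2.3, -0.01, 2.63]; 3 [-2.3, -0.0, 2.63]; 
total mm 69.93289640791379 deg 0.0 ang/row [0. 0. 0.]
1 [0.0, -0.0, 1.75]; 2 [0.0, -0.0, 1.75]; 3 [0.0, -0.0, 1.75]; 4 [0.0, -0.0, 1.75];
```

```bash
python3 -m crank '{"jaw":[6,6,6,6,6,6,6,6,6,6],"offset":[[-2.3,0,2.6],[-2.3,0,2.6],[-2.3,0,2.6],[0,0,1],[0,0,1],[0,0,1],[0,0,1.2],[0,0,1.2],[0,0,1],[0,0,0]],"angular":[[0,0,0],[0,0,0],[0,0,0],[0,0,0],[0,0,0],[0,0,0],[0,0,0],[0,0,0],[0,0,0],[0,0,0]]}' ; python3 - <<'E'
from rows import *
from h import *
print(toS(cur()[0]))
c=cam("wrist"); cv2.imwrite("pics/i_w.png",c["frame"][:,:,::-1])
c=cam("scene"); crop(c,270,180,390,300,5,"i_s.png")
show(Sw([6.4,-168.7,284.2]),tool(45),1)
E
```

```text
time: 15.9
eef_pos: [0.6176, -0.144, 0.2876]
tool_rot: [[-0.709, -0.017, 0.705], [-0.012, 1.0, 0.013], [-0.705, 0.0, -0.709]]
force: [-0.2, -0.1, 0.1]
grip_width: 0.0601
[   1.49613993 -169.04781037  287.55635389]
total mm 6.888623873847122 deg 0.12961360592399535 ang/row [ 0.05 -0.1   0.06]
1 [-0.02, 0.05, 0.69];
```

View pics/i_w.png

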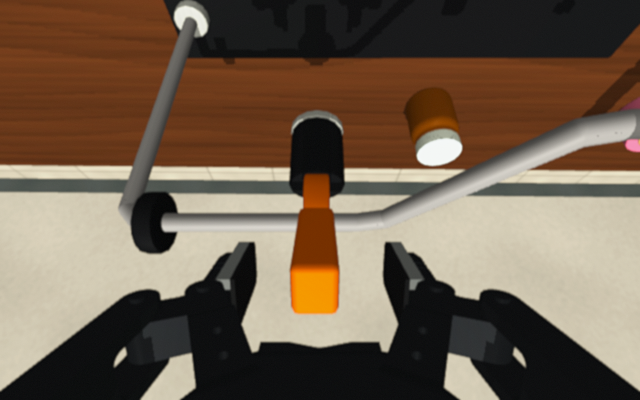

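View pics/i_s.png

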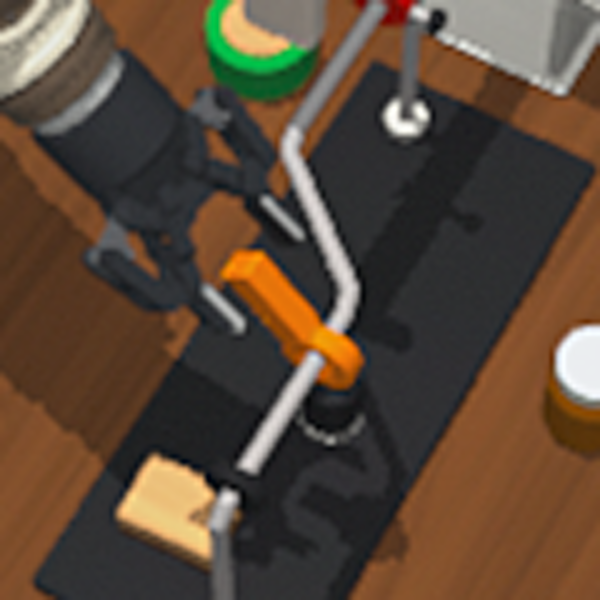

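```bash
python3 -m crank '{"jaw":[6,6,4.5,3.5,2.8,2.3,1.8,1.6,1.6,1.6],"offset":[[0,-0.2,0.4],[0,0,0.3],[0,0,0],[0,0,0],[0,0,0],[0,0,0],[0,0,0],[0,0,0],[0,0,0],[0,0,0]],"angular":[[0,0,0],[0,0,0],[0,0,0],[0,0,0],[0,0,0],[0,0,0],[0,0,0],[0,0,0],[0,0,0],[0,0,0]]}' 30; python3 - <<'E'
from rows import *
from h import *
print(toS(cur()[0]),observe()["wrist_torque"])
c=cam("wrist"); cv2.imwrite("pics/j_w.png",c["frame"][:,:,::-1])
c=cam("scene"); crop(c,270,180,390,300,5,"j_s.png")
E
```

```text
time: 17.25
eef_pos: [0.6225, -0.1461, 0.284]
tool_rot: [[-0.708, -0.017, 0.706], [-0.012, 1.0, 0.012], [-0.706, -0.0, -0.708]]
force: [-1.5, 0.2, 1.2]
grip_width: 0.0198
[   6.33338605 -171.16381715  283.99040752] [0.08318662 0.68964725 0.0485716 ]
```

View pics/j_w.png

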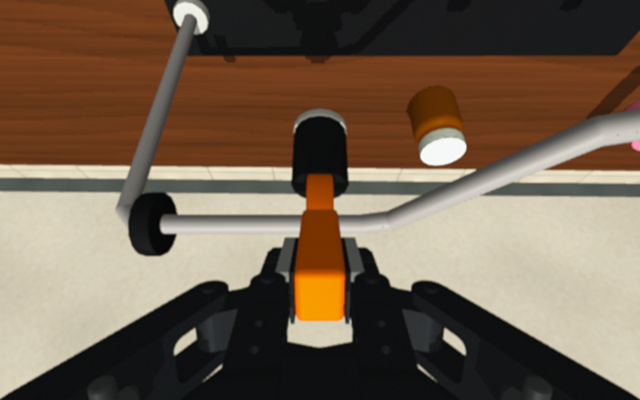

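View pics/j_s.png

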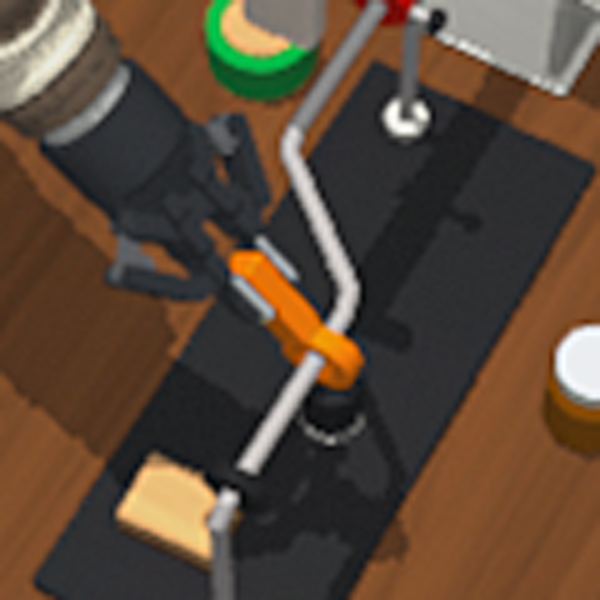

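```bash
cat > path.py <<'E'
from rows import *
V=np.array([(50,-285),(50,-145),(45,-128),(-35,-62),(-40,-45),(-40,110)],float)
seg=np.linalg.norm(np.diff(V,axis=0),axis=1); cum=np.r_[0,np.cumsum(seg)]
def pt(s): return np.array([np.interp(s,cum,V[:,i]) for i in (0,1)])
def th(s,w=12):
    a=pt(s+w)-pt(s-w); return np.degrees(np.arctan2(-a[0],a[1]))
def sy(y): return np.interp(y,V[:,1],cum)
OFF=np.array([-43.7,0,52.])
def pose(s,L=45,ze=240,off=OFF):
    t=th(s); e=pt(s); o=Ro.from_euler("z",t,degrees=True).apply(off)
    return Sw(np.r_[e+o[:2],ze+o[2]]),tool(L,t)
def plan(ss,ze=240,L=45):
    P,R=cur()
    # current eye estimate
    e=toS(P)-(RS.inv()*R*tool(45).inv()*RS).apply(OFF) ; print("eye S",e.round(1))
    for s in ss:
        Pt,Rt=pose(s,L,ze); d=R.inv().apply(Pt-P)*100; d=d.round(1); rv=(R.inv()*Rt).as_rotvec(degrees=True).round(1)
        print(f"s{s:.0f} y{pt(s)[1]:.0f} th{th(s):.0f}",d.tolist(),rv.tolist())
        P=P+R.apply(d/100); R=R*Ro.from_rotvec(rv,degrees=True)
E
python3 - <<'E'
from path import *
print(cum, sy(-171.2), sy(57))
plan(list(np.arange(119,171,5)))
E
python3 -m crank '{"jaw":[1.6,1.6,1.6],"offset":[[-0.3,0,-0.3],[-0.3,0,-0.3],[0,0,0]],"angular":[[0,0,0],[0,0,0],[0,0,0]]}'
```

```text
[  0.         140.         157.72004515 261.43118245 279.15122759
 434.15122759] 113.80000000000001 381.1512275930521
eye S [  49.9 -171.1  231.9]
s119 y-166 th-0 [-0.6, 0.5, -0.6] [0.0, -0.1, 0.1]
s124 y-161 th-0 [0.0, 0.5, 0.0] [0.0, 0.0, -0.0]
s129 y-156 th1 [0.0, 0.5, 0.0] [-0.4, 0.0, -0.5]
s134 y-151 th4 [0.0, 0.2, 0.0] [-2.4, 0.0, -2.4]
s139 y-146 th8 [-0.0, 0.2, 0.1] [-2.5, 0.0, -2.4]
s144 y-141 th11 [0.0, 0.3, -0.1] [-2.4, 0.0, -2.5]
s149 y-136 th19 [0.0, -0.1, 0.0] [-5.6, 0.0, -5.6]
s154 y-132 th28 [-0.0, -0.2, 0.1] [-6.5, 0.0, -6.4]
s159 y-127 th35 [-0.1, -0.1, 0.0] [-5.1, 0.0, -5.2]
s164 y-124 th43 [0.1, -0.1, -0.0] [-5.1, 0.0, -5.1]
s169 y-121 th50 [0.0, 0.0, -0.1] [-5.0, 0.0, -4.9]
time: 17.73
eef_pos: [0.6225, -0.1461, 0.2926]
tool_rot: [[-0.708, -0.017, 0.706], [-0.012, 1.0, 0.012], [-0.706, -0.0, -0.708]]
force: [-0.4, 0.5, -2.4]
grip_width: 0.0197
```

```bash
python3 - <<'E'
from path import *
plan([118,122,126,130,134,138,142,145.5,149,152,155,158,161,164,167,171])
E
```

```text
eye S [  50.  -171.2  240.5]
s118 y-167 th-0 [0.0, 0.4, 0.0] [0.0, -0.1, 0.1]
s122 y-163 th-0 [0.0, 0.4, 0.0] [0.0, 0.0, -0.0]
s126 y-159 th-0 [0.0, 0.4, 0.0] [0.0, 0.0, -0.0]
s130 y-155 th1 [0.0, 0.3, 0.0] [-0.9, 0.0, -1.0]
s134 y-151 th4 [0.0, 0.2, 0.0] [-1.9, 0.0, -1.9]
s138 y-147 th7 [0.0, 0.2, 0.1] [-2.0, 0.0, -2.0]
s142 y-143 th10 [0.0, 0.2, -0.0] [-1.9, 0.0, -1.9]
s146 y-140 th12 [0.0, 0.2, -0.1] [-1.7, 0.0, -1.7]
s149 y-136 th19 [0.0, -0.2, 0.0] [-4.9, -0.0, -4.9]
s152 y-133 th25 [0.0, -0.2, 0.1] [-4.4, -0.0, -4.4]
s155 y-131 th29 [-0.0, -0.0, 0.0] [-3.1, -0.0, -3.1]
s158 y-128 th34 [-0.1, -0.1, 0.1] [-3.1, -0.0, -3.1]
s161 y-126 th38 [0.1, -0.0, -0.1] [-3.1, -0.0, -3.1]
s164 y-124 th43 [0.0, -0.1, -0.0] [-3.0, -0.0, -3.0]
s167 y-122 th47 [0.0, 0.0, -0.1] [-3.0, -0.0, -3.0]
s171 y-120 th50 [0.0, 0.1, 0.0] [-2.7, -0.0, -2.6]
```

```bash
python3 -m crank '{"jaw":[1.6,1.6,1.6,1.6,1.6,1.6,1.6,1.6,1.6],"offset":[[0,0.4,0],[0,0.4,0],[0,0.4,0],[0,0.3,0],[0,0.2,0],[0,0.2,0.1],[0,0.2,0],[0,0.2,-0.1],[0,0,0]],"angular":[[0,0,0],[0,0,0],[0,0,0],[-0.9,0,-1],[-1.9,0,-1.9],[-2,0,-2],[-1.9,0,-1.9],[-1.7,0,-1.7],[0,0,0]]}'; python3 - <<'E'
from path import *
plan([149,152,155,158,161,164,167,171])
E
```

```text
time: 18.85
eef_pos: [0.6214, -0.1235, 0.2924]
tool_rot: [[-0.69, -0.224, 0.688], [-0.159, 0.975, 0.157], [-0.706, -0.001, -0.709]]
force: [-0.4, -0.9, -3.2]
grip_width: 0.0197
eye S [  48.3 -139.6  240.3]
s149 y-136 th19 [0.0, -0.2, 0.0] [-4.9, -0.1, -4.8]
s152 y-133 th25 [-0.0, -0.2, 0.1] [-4.4, -0.0, -4.4]
s155 y-131 th29 [-0.1, -0.0, 0.0] [-3.1, -0.0, -3.1]
s158 y-128 th34 [0.0, -0.0, 0.0] [-3.1, -0.0, -3.1]
s161 y-126 th38 [0.1, -0.1, -0.0] [-3.1, -0.0, -3.1]
s164 y-124 th43 [-0.0, -0.0, -0.0] [-3.0, -0.0, -3.1]
s167 y-122 th47 [0.0, -0.1, -0.1] [-3.0, -0.0, -2.9]
s171 y-120 th50 [0.0, 0.2, 0.0] [-2.6, -0.0, -2.7]
```

```bash
python3 -m crank '{"jaw":[1.6,1.6,1.6,1.6,1.6],"offset":[[0,-0.2,0],[0,-0.2,0.1],[0,0,0],[0,0,0],[0,0,0]],"angular":[[-4.9,0,-4.9],[-4.4,0,-4.4],[-3.1,0,-3.1],[-3.1,0,-3.1],[0,0,0]]}'; python3 - <<'E'
from path import *
from h import *
plan([161,164,167,171,175,180,185])
c=cam("wrist"); cv2.imwrite("pics/k_w.png",c["frame"][:,:,::-1])
c=cam("scene"); crop(c,270,180,390,300,5,"k_s.png")
E
```

```text
time: 19.48
eef_pos: [0.6236, -0.1275, 0.2911]
tool_rot: [[-0.583, -0.57, 0.579], [-0.404, 0.822, 0.402], [-0.705, 0.0, -0.709]]
force: [0.2, -0.4, -2.4]
grip_width: 0.0197
eye S [  43.9 -128.3  239. ]
s161 y-126 th38 [-0.1, -0.1, -0.1] [-3.1, -0.2, -3.1]
s164 y-124 th43 [0.1, 0.0, 0.0] [-3.0, 0.0, -3.1]
s167 y-122 th47 [-0.0, -0.0, -0.0] [-3.0, 0.0, -3.0]
s171 y-120 th50 [-0.0, 0.1, -0.0] [-2.6, 0.0, -2.6]
s175 y-117 th50 [-0.0, 0.4, -0.0] [-0.0, 0.0, 0.0]
s180 y-114 th50 [-0.0, 0.5, -0.0] [-0.0, 0.0, 0.0]
s185 y-111 th50 [-0.0, 0.5, -0.0] [-0.0, 0.0, 0.0]
```

View pics/k_w.png

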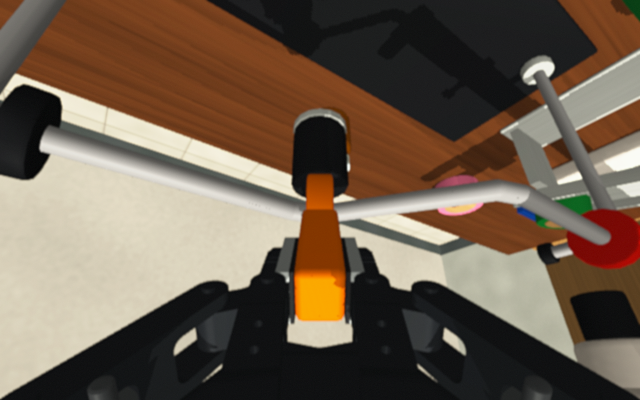

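View pics/k_s.png

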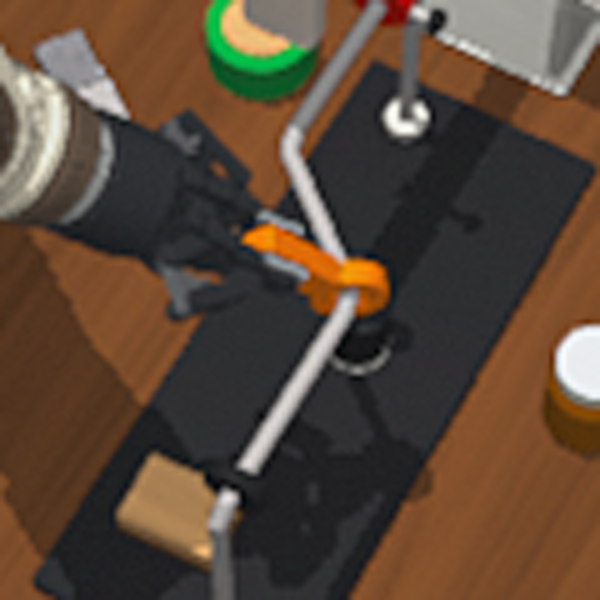

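```bash
python3 -m crank '{"jaw":[1.6,1.6,1.6,1.6,1.6,1.6,1.6,1.6],"offset":[[-0.1,-0.1,-0.1],[0.1,0,0],[0,0,0],[0,0.1,0],[0,0.4,0],[0,0.5,0],[0,0.5,0],[0,0,0]],"angular":[[-3.1,0,-3.1],[-3,0,-3.1],[-3,0,-3],[-2.6,0,-2.6],[0,0,0],[0,0,0],[0,0,0],[0,0,0]]}'; python3 - <<'E'
from path import *
plan([190,195,200,205,210,215,220,225,230,235,240,245])
E
```

```text
time: 20.58
eef_pos: [0.611, -0.1182, 0.293]
tool_rot: [[-0.441, -0.782, 0.441], [-0.555, 0.623, 0.551], [-0.706, -0.002, -0.709]]
force: [0.6, 0.1, -2.1]
grip_width: 0.0196
eye S [  23.  -109.5  240.9]
s190 y-107 th50 [0.1, 0.4, 0.0] [-0.0, -0.1, 0.1]
s195 y-104 th50 [-0.0, 0.5, 0.0] [-0.0, -0.0, 0.0]
s200 y-101 th50 [-0.0, 0.5, 0.0] [-0.0, -0.0, 0.0]
s205 y-98 th50 [-0.0, 0.5, 0.0] [-0.0, -0.0, 0.0]
s210 y-95 th50 [-0.0, 0.5, 0.0] [-0.0, -0.0, 0.0]
s215 y-92 th50 [-0.0, 0.5, 0.0] [-0.0, -0.0, 0.0]
s220 y-88 th50 [-0.0, 0.5, 0.0] [-0.0, -0.0, 0.0]
s225 y-85 th50 [-0.0, 0.5, 0.0] [-0.0, -0.0, 0.0]
s230 y-82 th50 [-0.0, 0.5, 0.0] [-0.0, -0.0, 0.0]
s235 y-79 th50 [-0.0, 0.5, 0.0] [-0.0, -0.0, 0.0]
s240 y-76 th50 [-0.0, 0.5, 0.0] [-0.0, -0.0, 0.0]
s245 y-72 th50 [-0.0, 0.5, 0.0] [-0.0, -0.0, 0.0]
```

```bash
python3 -m crank '{"jaw":[1.6,1.6,1.6,1.6,1.6,1.6,1.6,1.6,1.6,1.6,1.6,1.6],"offset":[[0,0.4,0],[0,0.5,0],[0,0.5,0],[0,0.5,0],[0,0.5,0],[0,0.5,0],[0,0.5,0],[0,0.5,0],[0,0.5,0],[0,0.5,0],[0,0.5,0],[0,0,0]],"angular":[[0,0,0],[0,0,0],[0,0,0],[0,0,0],[0,0,0],[0,0,0],[0,0,0],[0,0,0],[0,0,0],[0,0,0],[0,0,0],[0,0,0]]}'; python3 - <<'E'
from path import *
from h import *
plan([244,247,250,253,256,259,262,265,268,271,274,277,280,284,288,292])
c=cam("wrist"); cv2.imwrite("pics/l_w.png",c["frame"][:,:,::-1])
c=cam("scene"); crop(c,270,150,390,270,5,"l_s.png")
E
```

```text
time: 22.08
eef_pos: [0.569, -0.0848, 0.2925]
tool_rot: [[-0.441, -0.782, 0.44], [-0.555, 0.623, 0.551], [-0.705, -0.001, -0.709]]
force: [-0.8, -0.2, -2.7]
grip_width: 0.019
eye S [-18.4 -75.5 240.4]
s244 y-73 th50 [0.1, 0.4, 0.0] [0.0, -0.1, 0.1]
s247 y-71 th50 [-0.0, 0.3, 0.0] [0.0, -0.0, 0.0]
s250 y-69 th50 [-0.0, 0.4, 0.0] [0.6, -0.0, 0.5]
s253 y-67 th46 [-0.1, 0.6, 0.0] [2.9, -0.0, 3.0]
s256 y-65 th41 [0.1, 0.6, 0.0] [3.0, -0.0, 3.0]
s259 y-64 th37 [-0.0, 0.6, -0.0] [3.1, -0.0, 3.0]
s262 y-61 th33 [-0.0, 0.6, -0.0] [3.1, -0.0, 3.1]
s265 y-59 th28 [-0.1, 0.7, 0.0] [3.1, -0.0, 3.1]
s268 y-56 th23 [-0.0, 0.6, 0.1] [3.4, -0.0, 3.5]
s271 y-53 th17 [-0.1, 0.8, 0.0] [4.4, -0.0, 4.4]
s274 y-50 th12 [0.0, 0.7, 0.0] [3.8, -0.0, 3.8]
s277 y-47 th10 [0.0, 0.5, 0.0] [1.5, -0.0, 1.5]
s280 y-44 th8 [0.0, 0.4, 0.0] [1.4, -0.0, 1.4]
s284 y-40 th5 [-0.0, 0.6, 0.1] [2.0, -0.0, 2.0]
s288 y-36 th2 [-0.0, 0.6, -0.0] [1.9, -0.0, 1.9]
s292 y-32 th-0 [-0.0, 0.6, 0.0] [1.5, -0.0, 1.5]
```

View pics/l_w.png

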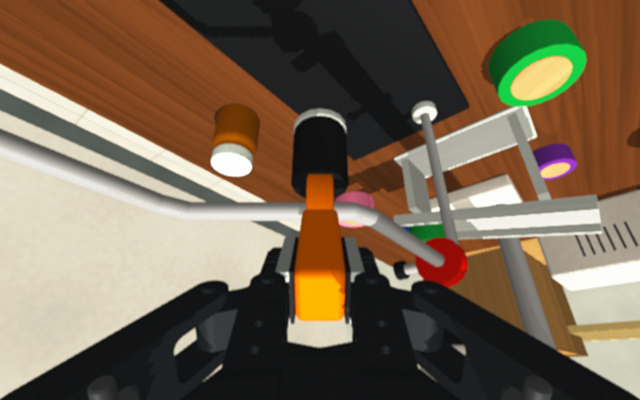

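View pics/l_s.png

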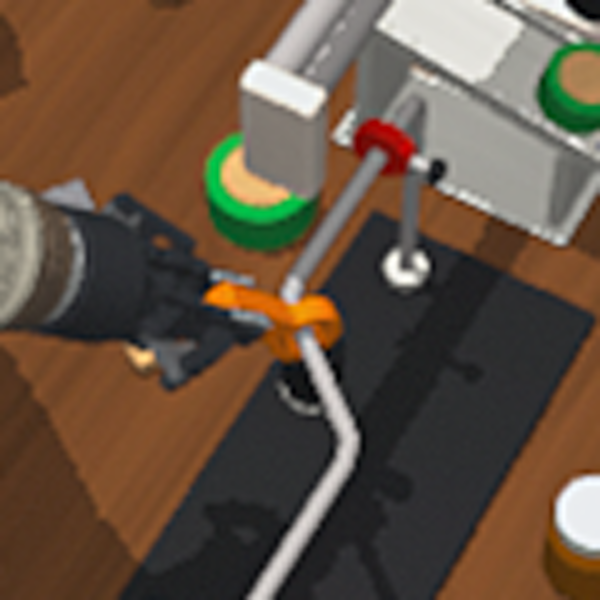

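```bash
python3 -m crank '{"jaw":[1.6,1.6,1.6,1.6,1.6,1.6,1.6,1.6,1.6],"offset":[[0.1,0.4,0],[0,0.3,0],[0,0.4,0],[-0.1,0.6,0],[0.1,0.6,0],[0,0.6,0],[0,0.6,0],[-0.1,0.7,0],[0,0,0]],"angular":[[0,0,0],[0,0,0],[0.6,0,0.5],[2.9,0,3],[3,0,3],[3.1,0,3],[3.1,0,3.1],[3.1,0,3.1],[0,0,0]]}'; python3 - <<'E'
from path import *
plan([268,271,274,277,280,284,288,292])
E
```

```text
time: 23.3
eef_pos: [0.5394, -0.0543, 0.2929]
tool_rot: [[-0.616, -0.489, 0.618], [-0.348, 0.872, 0.343], [-0.707, -0.004, -0.707]]
force: [0.8, 0.0, -1.9]
grip_width: 0.0201
eye S [-36.8 -57.6 240.9]
s268 y-56 th23 [-0.0, 0.5, 0.1] [3.4, -0.0, 3.7]
s271 y-53 th17 [-0.0, 0.8, 0.1] [4.4, -0.0, 4.4]
s274 y-50 th12 [-0.1, 0.7, -0.0] [3.8, -0.0, 3.8]
s277 y-47 th10 [0.1, 0.5, -0.0] [1.4, 0.0, 1.5]
s280 y-44 th8 [-0.0, 0.4, -0.0] [1.5, -0.0, 1.4]
s284 y-40 th5 [-0.1, 0.6, 0.0] [1.9, -0.0, 2.0]
s288 y-36 th2 [-0.0, 0.6, 0.0] [2.0, -0.0, 1.9]
s292 y-32 th-0 [-0.0, 0.6, 0.0] [1.5, -0.0, 1.5]
```

```bash
python3 -m crank '{"jaw":[1.6,1.6,1.6,1.6,1.6,1.6,1.6,1.6,1.6],"offset":[[0,0.5,0.1],[0,0.8,0.1],[-0.1,0.7,0],[0.1,0.5,0],[0,0.4,0],[-0.1,0.6,0],[0,0.6,0],[0,0.6,0],[0,0,0]],"angular":[[3.4,0,3.7],[4.4,0,4.4],[3.8,0,3.8],[1.4,0,1.5],[1.5,0,1.4],[1.9,0,2],[2,0,1.9],[1.5,0,1.5],[0,0,0]]}'; python3 - <<'E'
from path import *
from h import *
plan([297,302,307,312])
print(observe()["joint_positions"].round(1))
c=cam("wrist"); cv2.imwrite("pics/m_w.png",c["frame"][:,:,::-1])
c=cam("scene"); crop(c,270,130,390,250,5,"m_s.png")
c=cam("side"); crop(c,220,110,380,230,5,"m_d.png")
E
```

```text
time: 24.42
eef_pos: [0.5305, -0.0088, 0.2911]
tool_rot: [[-0.709, -0.018, 0.705], [-0.013, 1.0, 0.013], [-0.705, 0.0, -0.709]]
force: [0.6, -0.2, -2.7]
grip_width: 0.0197
eye S [-39.9 -32.4 238.9]
s297 y-27 th-0 [-0.0, 0.5, -0.1] [0.1, -0.2, 0.1]
s302 y-22 th-0 [-0.0, 0.5, 0.0] [-0.0, 0.0, -0.0]
s307 y-17 th-0 [-0.0, 0.5, 0.0] [-0.0, 0.0, -0.0]
s312 y-12 th-0 [-0.0, 0.5, 0.0] [-0.0, 0.0, -0.0]
[ -2.  -39.9 -32.7  52.5   2.2  -2.2]
```

View pics/m_w.png

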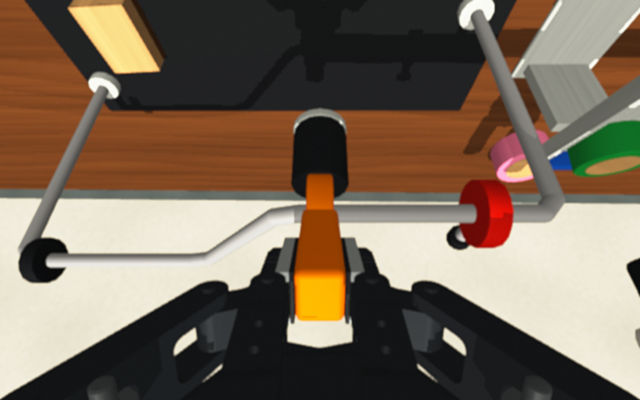

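View pics/m_s.png

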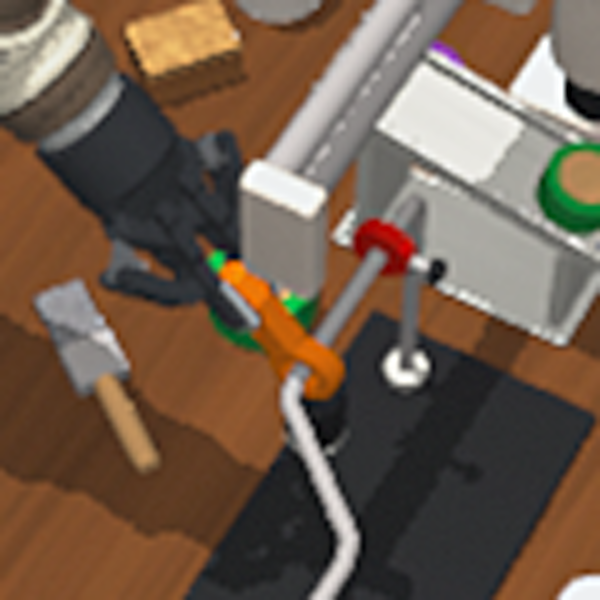

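View pics/m_d.png

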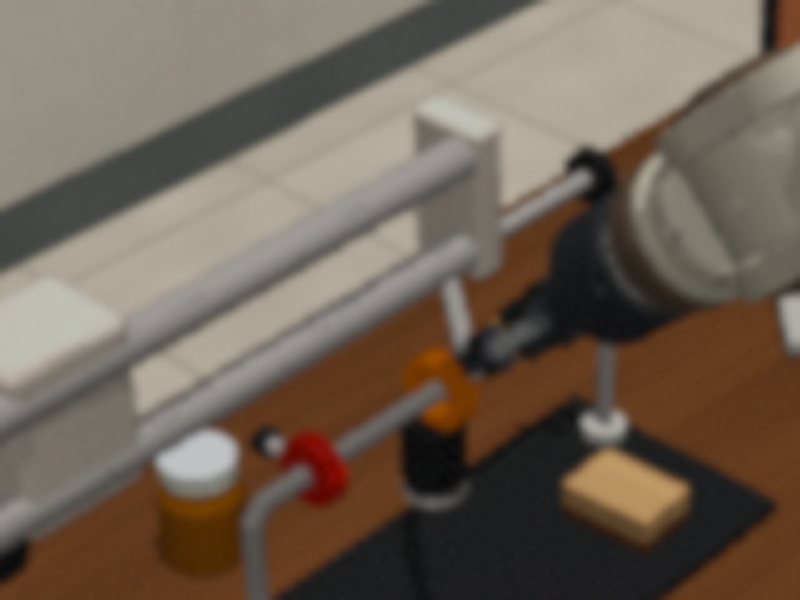

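```bash
python3 -m crank '{"jaw":[1.6,1.6,1.6,1.6,1.6,1.6,1.6,1.6],"offset":[[0,0.5,-0.1],[0,0.5,0],[0,0.5,0],[0,0.5,0],[0,0.5,0],[0,0.5,0],[0,0.5,0],[0,0,0]],"angular":[[0,0,0],[0,0,0],[0,0,0],[0,0,0],[0,0,0],[0,0,0],[0,0,0],[0,0,0]]}'
python3 - <<'E'
from path import *
from h import *
plan([sy(48)])
c=cam("scene"); crop(c,270,130,390,250,5,"n_s.png")
c=cam("side"); crop(c,220,110,380,230,5,"n_d.png")
E
```

```text
time: 25.58
eef_pos: [0.5294, 0.0259, 0.2922]
tool_rot: [[-0.708, -0.015, 0.706], [-0.011, 1.0, 0.011], [-0.706, 0.0, -0.708]]
force: [-0.4, -0.2, -2.5]
grip_width: 0.02
eye S [-40.4   2.3 240.2]
s372 y48 th-0 [-0.0, 4.6, 0.0] [-0.0, -0.1, -0.0]
```

View pics/n_s.png

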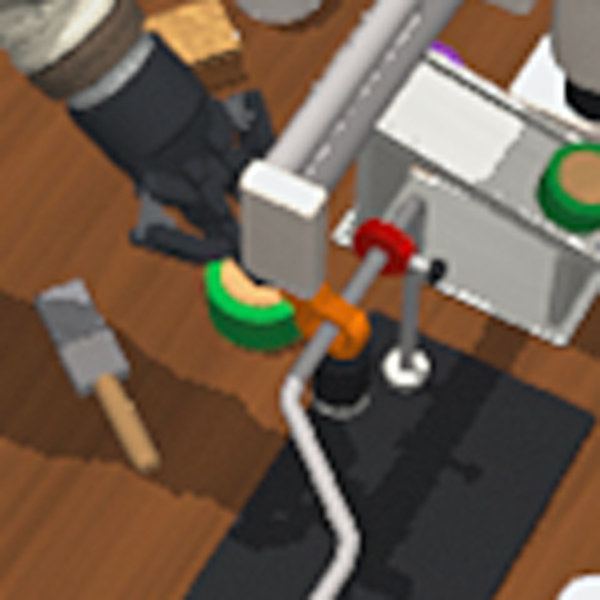

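View pics/n_d.png

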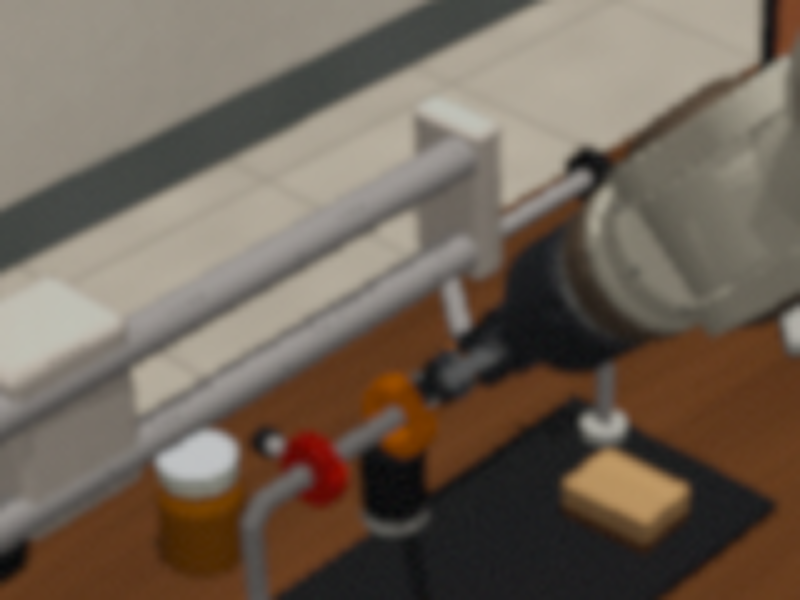

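```bash
python3 -m crank '{"jaw":[1.6,1.6,1.6,1.6,1.6,1.6,1.6,1.6,1.6,1.6],"offset":[[0,0.5,0],[0,0.5,0],[0,0.5,0],[0,0.5,0],[0,0.5,0],[0,0.5,0],[0,0.5,0],[0,0.5,0],[0,0.5,0],[0,0,0]],"angular":[[0,0,0],[0,0,0],[0,0,0],[0,0,0],[0,0,0],[0,0,0],[0,0,0],[0,0,0],[0,0,0],[0,0,0]]}'
python3 - <<'E'
from path import *
from h import *
plan([sy(48)])
c=cam("wrist"); crop(c,280,150,480,290,4,"o_w.png")
E
```

```text
time: 26.92
eef_pos: [0.5287, 0.0709, 0.2922]
tool_rot: [[-0.708, -0.015, 0.706], [-0.011, 1.0, 0.011], [-0.706, 0.0, -0.708]]
force: [-0.5, 0.0, -3.8]
grip_width: 0.0195
eye S [-40.4  47.2 240.2]
s372 y48 th-0 [-0.0, 0.1, 0.0] [-0.0, -0.1, -0.0]
```

View pics/o_w.png

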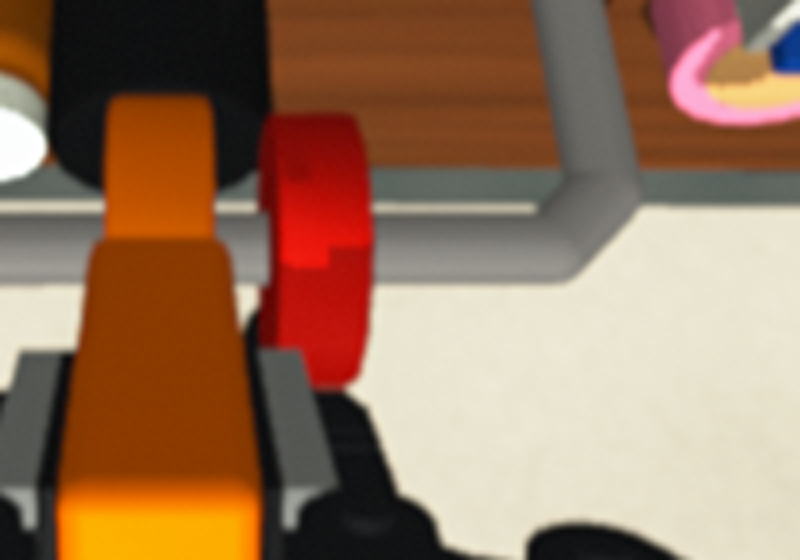

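```bash
python3 -m crank '{"jaw":[1.6,1.6,1.6,1.6,1.6,1.6,1.6],"offset":[[0,0.2,0],[0,0.2,0],[0.1,0,0.1],[0.1,0,0.1],[0.1,0,0.1],[0.1,0,0.1],[0,0,0]],"angular":[[0,0,0],[0,0,0],[0,0,0],[0,0,0],[0,0,0],[0,0,0],[0,0,0]]}'
python3 -m crank '{"jaw":[1.6,1.6],"offset":[[0.1,0,0.1],[0,0,0]],"angular":[[0,0,0],[0,0,0]]}'
```

```text
time: 27.85
eef_pos: [0.5286, 0.0744, 0.2864]
tool_rot: [[-0.708, -0.015, 0.706], [-0.01, 1.0, 0.01], [-0.706, 0.0, -0.709]]
force: [0.3, -0.1, -2.9]
grip_width: 0.0193
time: 28.1
eef_pos: [0.5286, 0.0745, 0.2851]
tool_rot: [[-0.708, -0.015, 0.706], [-0.01, 1.0, 0.01], [-0.706, 0.0, -0.709]]
force: [-0.8, -0.0, -3.0]
grip_width: 0.0196
```

```bash
python3 -m crank '{"jaw":[1.6,1.6,1.6,1.6],"offset":[[0,0.1,0],[0,0.1,0],[0,0.1,0],[0,0,0]],"angular":[[0,0,0],[0,0,0],[0,0,0],[0,0,0]]}'|egrep "pos|force"
python3 - <<'E'
from h import *
c=cam("wrist"); crop(c,280,150,480,290,4,"p_w.png")
E
```

```text
eef_pos: [0.5286, 0.0776, 0.2852]
force: [-0.5, 0.1, -2.8]
```

View pics/p_w.png

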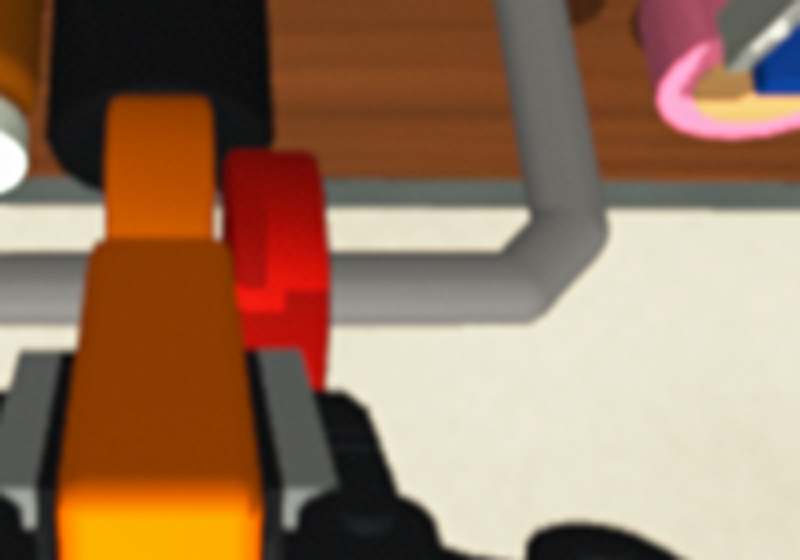

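```bash
for i in 1 2; do python3 -m crank '{"jaw":[1.6,1.6],"offset":[[0,0.1,0],[0,0,0]],"angular":[[0,0,0],[0,0,0]]}'|egrep "pos|force"; done; python3 - <<'E'
from h import *
c=cam("wrist"); crop(c,280,150,480,290,4,"q_w.png")
E
```

```text
eef_pos: [0.5286, 0.0779, 0.2852]
force: [-1.8, -5.1, -1.6]
eef_pos: [0.5285, 0.0782, 0.2853]
force: [-1.5, -9.1, -2.1]
```

View pics/q_w.png

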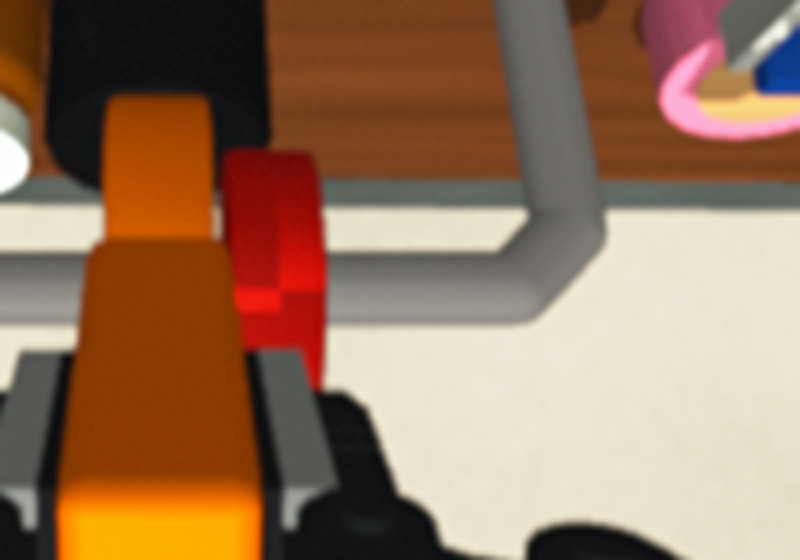

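```bash
python3 - <<'E'
from workcell import *
for i in range(3):
    o=observe(); print(o["force"].round(2),o["wrist_torque"].round(3))
E
for i in 1 2; do python3 -m crank '{"jaw":[1.6,1.6],"offset":[[0,-0.1,0],[0,0,0]],"angular":[[0,0,0],[0,0,0]]}'|egrep "pos|force"; python3 -c "
from workcell import *
o=observe(); print(o['force'].round(2),o['wrist_torque'].round(3))"; done
```

```text
[ -2.17 -10.08  -1.95] [-1.557  1.287 -1.52 ]
[ -2.17 -10.08  -1.95] [-1.557  1.287 -1.52 ]
[ -2.17 -10.08  -1.95] [-1.557  1.287 -1.52 ]
eef_pos: [0.5286, 0.0779, 0.2853]
force: [-1.9, -6.6, -2.3]
[-1.94 -6.61 -2.29] [-0.948  1.235 -0.91 ]
eef_pos: [0.5286, 0.0777, 0.2852]
force: [1.0, -0.7, -2.3]
[ 1.03 -0.7  -2.34] [-0.169  1.094 -0.137]
```

```bash
python3 -m crank '{"jaw":[1.6,1.6],"offset":[[0.1,0,0.1],[0,0,0]],"angular":[[0,0,0],[0,0,0]]}'|egrep "pos|force"; python3 -m crank '{"jaw":[1.6,1.6],"offset":[[0,0.1,0],[0,0,0]],"angular":[[0,0,0],[0,0,0]]}'|egrep "pos|force"
```

```text
eef_pos: [0.5287, 0.0777, 0.2841]
force: [-0.7, 0.2, -1.0]
eef_pos: [0.5286, 0.0779, 0.2841]
force: [-1.8, -5.2, -0.1]
```

```bash
python3 -m crank '{"jaw":[2.2,2.6,3,3.5,4,4.5,4.5,4.5],"offset":[[0,0,0],[0,0,0],[0,0,0],[0,0,0],[0,0,0],[0,0,0],[0,0,0],[0,0,0]],"angular":[[0,0,0],[0,0,0],[0,0,0],[0,0,0],[0,0,0],[0,0,0],[0,0,0],[0,0,0]]}'
python3 - <<'E'
from h import *
c=cam("wrist"); crop(c,240,110,440,250,4,"r_w.png"); cv2.imwrite("pics/r_wf.png",c["frame"][:,:,::-1])
c=cam("scene"); crop(c,310,140,390,230,7,"r_s.png")
c=cam("side"); crop(c,240,150,340,230,7,"r_d.png")
E
```

```text
time: 31.2
eef_pos: [0.5286, 0.0785, 0.2838]
tool_rot: [[-0.708, -0.015, 0.706], [-0.01, 1.0, 0.01], [-0.706, 0.0, -0.708]]
force: [0.7, 0.9, -0.6]
grip_width: 0.0453
```

View pics/r_wf.png

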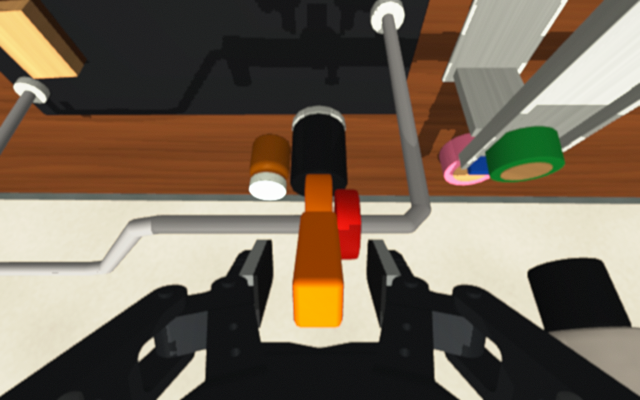

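View pics/r_s.png

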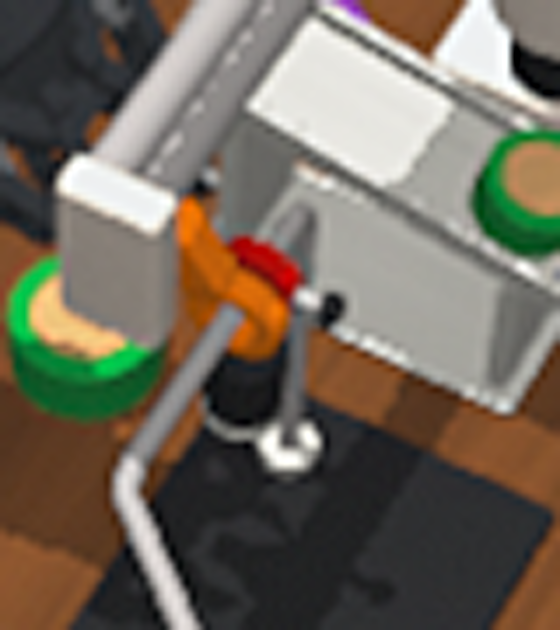

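View pics/r_d.png

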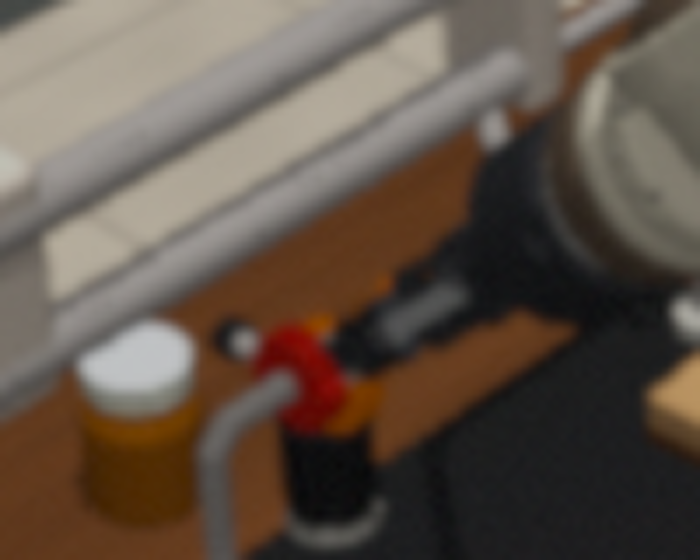

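```bash
python3 -m crank '{"jaw":[4.5,4.5,4.5,4.5,4.5,4.5,4.5,4.5],"offset":[[0,0,-0.5],[0,0,-1],[0,0,-1.5],[0,0,-2],[0,0,-2.5],[0,0,-3],[0,0,-2],[0,0,0]],"angular":[[0,0,0],[0,0,0],[0,0,0],[0,0,0],[0,0,0],[0,0,0],[0,0,0],[0,0,0]]}'
python3 - <<'E'
from h import *
c=cam("wrist"); crop(c,270,150,420,280,5,"t_w.png"); cv2.imwrite("pics/t_wf.png",c["frame"][:,:,::-1])
c=cam("scene"); crop(c,310,140,410,230,7,"t_s.png")
c=cam("side"); crop(c,200,150,340,270,5,"t_d.png")
E
```

```text
time: 32.35
eef_pos: [0.4397, 0.0773, 0.3751]
tool_rot: [[-0.705, -0.015, 0.709], [-0.01, 1.0, 0.012], [-0.709, 0.001, -0.706]]
force: [0.2, 0.6, 0.0]
grip_width: 0.0449
```

View pics/t_w.png

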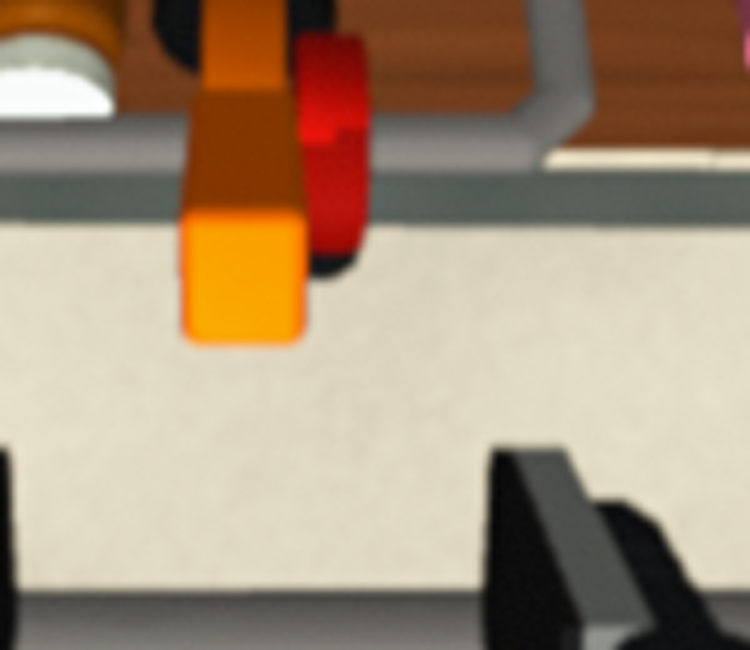

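View pics/t_s.png

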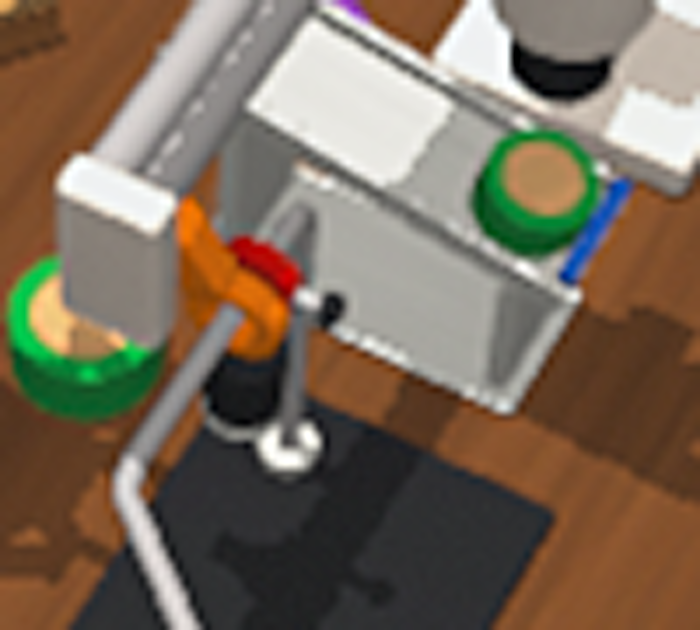

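View pics/t_d.png

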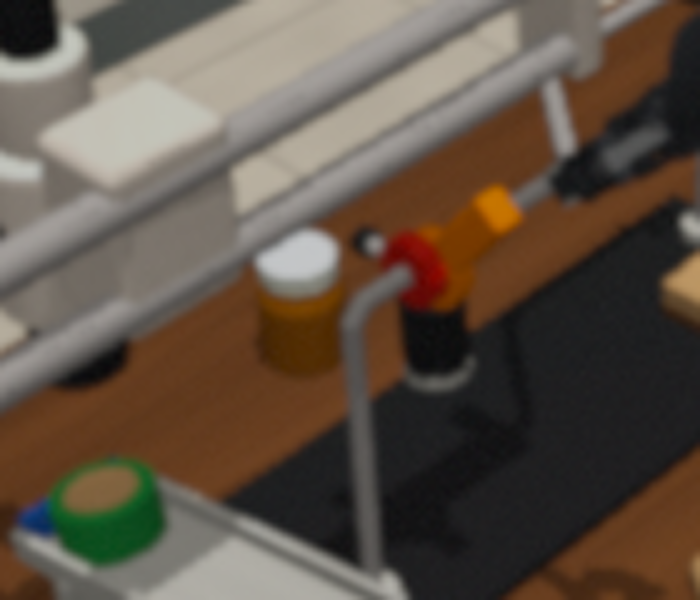

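```bash
python3 - <<'E'
from puck import *
print("puck C",onC(s,(310+540/7-.45,140+181/7-.45),32).round(1),onC(d,(200+101/5-.4,150+493/5-.4),32).round(1))
# orange eye + red stop in wrist: ring centre/edges
cv2.imwrite("pics/z_scene.png",s["frame"][:,:,::-1])
a=cv2.imread("pics/scene0.png").astype(int); b=s["frame"][:,:,::-1].astype(int)
print("changed px",(abs(a-b).max(2)>60).sum())
E
```

```text
puck C [-34.7   0.3  32. ] [-34.5   2.7  32. ]
changed px 19714
```

View pics/z_scene.png

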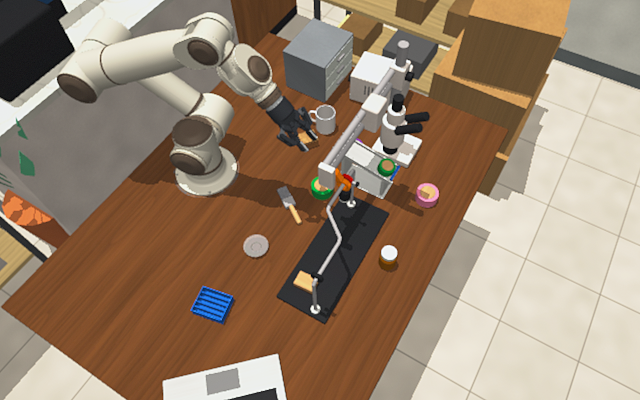

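```bash
python3 - <<'E'
from puck import *
from ov import W,Ch
for n,c,b,k in (("scene",s,(365,140,410,190),13),("side",d,(195,230,245,275),13)):
    im=cv2.resize(c["frame"][b[1]:b[3],b[0]:b[2],::-1],None,fx=k,fy=k,interpolation=cv2.INTER_CUBIC)
    t=np.linspace(0,2*np.pi,60)
    for x0,col in ((-31,(255,255,255)),(-35,(0,0,0))):
      for z,r in ((0,31),(32,31)):
        q=(proj(c,W(Ch(np.c_[x0+r*np.cos(t),1.5+r*np.sin(t),0*t+z])))-np.array(b[:2])+.5)*k-.5
        cv2.polylines(im,[np.int32(q*8)],1,col,1,cv2.LINE_AA,3)
    cv2.imwrite(f"pics/y_{n}.png",im[:600])
    # segment green by contour: bounding extents along chute dir
    g=mask(c,(45,80,25),(85,255,255),(b[0],b[1],b[2],b[3])); ct=max(cv2.findContours(g,0,1)[0],key=cv2.contourArea); h=cv2.convexHull(ct); M=cv2.moments(h)
    u=(M["m10"]/M["m00"],M["m01"]/M["m00"])
    # predicted silhouette centroid vs x0
    for x0 in (-37,-35,-33,-31,-29):
        P=np.vstack([np.c_[x0+31*np.cos(t),1.5+31*np.sin(t),0*t+z] for z in (0,32)])
        hh=cv2.convexHull(np.float32(proj(c,W(Ch(P))))); m=cv2.moments(hh); print(n,x0,np.round([m["m10"]/m["m00"]-u[0],m["m01"]/m["m00"]-u[1]],2))
E
```

```text
scene -37 [-1.07  0.08]
scene -35 [-0.6   0.36]
scene -33 [-0.12  0.65]
scene -31 [0.36 0.94]
scene -29 [0.84 1.22]
side -37 [0.96 1.07]
side -35 [0.54 0.85]
side -33 [0.11 0.63]
side -31 [-0.31  0.41]
side -29 [-0.74  0.2 ]
```

View pics/y_scene.png

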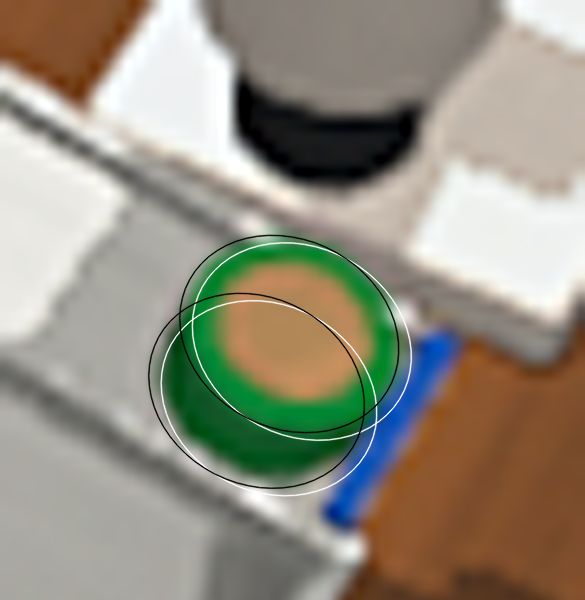

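View pics/y_side.png

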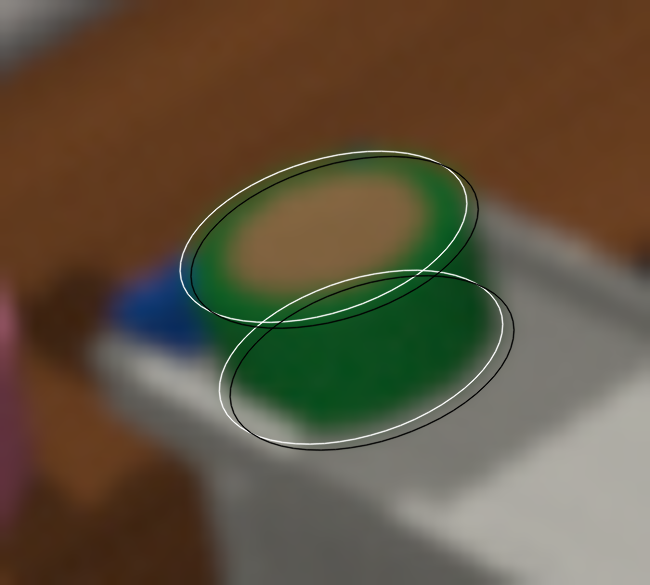

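```bash
python3 - <<'E'
from workcell import *
o=observe(); print(o["time"],o["force"].round(2)); print(sign_off())
E
```

```text
32.7 [ 0.12  0.05 -0.04]
the job is handed in; nothing more can be done
None
```

I handed the job in at 32.7 s with both parts done in the order asked: puck first, then lamp. No verdict came back.

**Puck:** I took the smaller green puck, the one lying in the chute, and left the larger green, pink and purple ones. I pushed it down with the nearly closed fingers until it met the blue stop. The contact force reached about 15 N before I backed off. The last pictures put its centre at chute x ≈ −32.5 mm against the nominal −31. Individual readings ran from about −31.5 to −34.7. That leaves 1–2 mm unexplained, which is within the camera error.

**Lamp:** I gripped the handle, lifted the eye about 8 mm so the rod ran clear, and turned it with the rod round both corners. The wrist force stayed close to the lamp's own weight all the way. I then lowered it to hang and touched it against the red stop. The force reached about 10 N on the first touch, and about 5 N on the last touch before I let go. It hangs upright with the handle up.

**Lamp gap:** The last wrist picture shows about 2 mm between the eye's face and the stop. The handle's wider base seems to be what touches, so the lamp sits about 17 mm from the stop's centre rather than the nominal 15. My measured positions gave about 18 mm.

**Rest of the scene:** The gripper is open and clear, and the force reads zero. The other objects in the last scene picture look to be where they were, by eye only. The purple puck and the mug are partly or wholly hidden there.

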